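# Rehang the niche shutter on its two pintles

### The job

Lift the little tin-panelled shutter out of its slotted rack and hang it, standing open, on the niche by lowering both of its knuckles together over the two upright hinge pins until it has dropped fully home. Then swing it shut against the wooden stop. The hinge brackets were mortared in by hand and are a little off, so feel for the pins gently, never force the shutter against the niche, and leave the lota, saucer, comb and toothbrush holder where they are.

Things in the scene. Friction and masses are not known exactly. Their poses are not given: they have to be found in the camera images.
- niche: Fixed concrete niche box, 130 deep (x) x 210 wide (y) x 180 mm high; origin at the centre of its underside, z up. Its open front faces its own -x (front plane x = -65 mm), roughly towards world +y. The hinge-side jamb is at its own -y, nearest the robot. Shutter contact with the niche and its pins must stay below 25 N.
- niche_hinge (a point): Where the hinge axis was meant to be, at the height of the LOWER pin's shoulder: niche x = -85, y = -90, z = 48 mm, 20 mm in front of the jamb. The real axis of both pins is upright but up to 4.5 mm off this point in niche x and up to 6.5 mm in niche y, unmeasured; heights are exact. Each rigid steel pin: 10 mm diameter, 16 mm tall above its flat shoulder, tip chamfered to 7 mm.
- niche_upper_shoulder (a point): The same meant hinge axis at the height of the UPPER pin's shoulder, 95 mm above niche_hinge (same pin, same sideways error). Each pin stands on a bracket 8 mm thick below its shoulder and 15 mm wide, running to the jamb. The lower knuckle cannot pass the upper bracket from above: bring the knuckles in from the side, just over the pin tips.
- niche_stop (a point): Middle of the outer face of the dark wooden stop batten on the jamb away from the hinge: 26 mm wide (y), 120 mm high, 14 mm thick, on the niche front. The shut shutter's back rests on it.
- shutter: Loose shutter: wooden frame, tin panel, about 0.3 kg, 12 thick (x) x 150 wide (y) x 160 mm high (z); origin at the centre of its underside. Top 40 mm is a flat rail to grip across x. Shut, its axes are parallel to the niche's; it opens anticlockwise seen from above, at +90 degrees standing straight out. Hung, it swings freely and stays where left.
- shutter_knuckle (a point): Centre of the lower face of the LOWER steel knuckle, on the knuckle axis (shutter y = -99, z = 30 mm). Both knuckles are upright tubes 20 mm outside, 12.4 mm bore right through, 22 mm long, 24 mm beyond the shutter's -y edge on short arms. Fully home it is level with niche_hinge and the underside is 18 mm above the ledge.
- shutter_knuckle_upper (a point): Centre of the lower face of the UPPER knuckle, 95 mm above the lower one, so both knuckles meet their pin tips, and then their shoulders, at the same time.
- shutter_top (a point): Middle of the shutter's top edge, 160 mm above its underside.
- shutter_free_edge (a point): Middle of the shutter's free edge, opposite the knuckles (shutter y = +75, z = 80 mm). Once let go on the pins, the play in the knuckles lets this edge sag about 4 mm, so lower fully and let go gently.
- rack: Fixed wooden rack, base board 90 x 130 x 12 mm, two fences 110 mm long up to 35 mm high with an 18 mm slot between them along its y axis, in which the shutter starts, standing upright on the base board (axes parallel). Origin at the centre of its underside.
- lota: Loose round steel water pot, 100 mm across, 100 mm high; origin under its centre. Bystander.
- saucer: Loose blue ceramic soap saucer, 110 mm across, 22 mm high; origin under its centre. Bystander.
- comb: Loose wooden neem comb lying flat, 160 x 40 x 6 mm, long along its x; origin under its centre. Bystander.
- brush_holder: Loose white plastic toothbrush holder, 66 mm across, 95 mm high, with two brushes sticking up to 185 mm; origin under its centre. Bystander.
Mind the look-alikes: they are no part of the job. There is more than one size of the shutter; the job needs the larger.

How it is judged (in metres and radians):
On the way:
1. the shutter hangs fully home on both pins, standing open (z of shutter_knuckle in the frame of niche_hinge between -0.004 and 0.004 m and horizontal distance between shutter_knuckle and niche_hinge below 0.011 m and angle between shutter's own z axis and vertical below 0.08 rad and angle between the y axis of shutter and the y axis of niche, either way round above 0.5 rad), for 0.3 s.
At the end, for the whole second after the job is handed in: The shutter hangs on both pins, lower knuckle face within 4 mm of the shoulder height and within 11 mm sideways of the nominal hinge point, upright within 0.08 rad, shut to within 0.09 rad of parallel to the niche front with its free edge on the stop side, released and at rest (z of shutter_knuckle in the frame of niche_hinge between -0.004 and 0.004 m and horizontal distance between shutter_knuckle and niche_hinge below 0.011 m and angle between shutter's own z axis and vertical below 0.08 rad and angle between the y axis of shutter and the y axis of niche, either way round below 0.09 rad and y of shutter_free_edge in the frame of niche above 0.03 m and linear speed of shutter below 0.02 m/s and angular speed of shutter below 0.1 rad/s); the robot touches nothing.
It fails at once if the shutter is pressed or knocked against the niche or its pins with more than 25 N (contact force between shutter and niche above 25 N).
It fails at once if a bystander is moved more than 25 mm (distance of any of lota, saucer, comb, brush_holder from where it was at the start of the episode above 0.025 m).
It also fails if it takes over 72 s, if anything falls off the work surface, if the arm or the gripper's body presses on something with over 40 N, if the wrist force passes 120 N, or if a joint passes its speed limit or range.

### The arm

A 6-joint arm with a two-finger parallel gripper is mounted at the origin on the work surface. World frame = base frame: x ahead of the robot, y to its left, z up, the work surface at z = 0. Lengths are in m, angles in degrees, forces in N, time in s.
With the tool pointing down it reaches from about 0.35 to 0.725 m from the base axis. Payload 4.3 kg.
Tool frame: the origin (TCP) lies at the very end of the fingers, on their centre line; the grasp point (between the pads) lies 19 mm behind it; y points along the fingers, z is the direction in which the jaws open and shut, and the axes are right-handed (so a half turn about y gives the same grasp; the last joint's range is limited). The gripper opens to 85 mm and grips with 20 to 120 N. Pads are 22 mm wide; open, the fingers measure 114 mm over their backs; the gripper's body (76 mm by 85 mm) begins 54 mm behind the grasp point. The pads swing forward as they close: fully open they stand 13 mm farther back than shut.
Start: joints at [-74.96, 21.618, 4.641, 73.018, 0, 83.68], TCP at [0.209, -0.536, 0.231] pointing down, gripper open.
Joint ranges: [-156.06, 156.06], [-48.1, 94.91], [-58.44, 69.94], [-101.28, 121.22], [-78.64, 73.56], [-180, 180]. Speed limits (degrees/s): [147.25, 147.25, 180, 180, 180, 180].

### API

Orientations are given as [roll, pitch, yaw] about the fixed x, y, z axes, in that order (R = Rz(yaw) Ry(pitch) Rx(roll)).
In Python, from workcell import arm gives the robot as it stands.
- The arm moves only by the shell command python3 -m inch 'ROWS' [FORCE]. ROWS is JSON, a list of rows, each an object with "gripper": the opening, from -1 (shut) to 1 (fully open); "linear": the shift along the tool's x, y, z in cm, a list of three; "twist": the turn about the tool's y in degrees. A call has 1 to 10 rows; each row is the pose to reach, as a shift and turn from the pose commanded when the call began, along the tool's axes at that moment; what a row does not reach only later rows make up. A row lasts 1/8 s, in which the tool goes at most 62.5 mm and 10.7 degrees, less where a joint would pass 70% of its speed; a pose out of reach is approached as far as the arm can. A call with a gripper value outside its range is refused whole. The fingers move at their own pace and stop on an object; FORCE is the grip in N (left out, the last holds). Time passes only in rows, so rows that repeat a pose let the fingers close. It gives the time, the measured TCP pose, the force and the opening at its end, in the units of the state.
- arm.observe(): the state, without advancing time (a new reading comes with each control period).
- arm.camera(name): name is "scene" or "top" or "wrist"; returns a dict with "frame" (384x512x3 uint8, blue, green, red), "intrinsics" (3x3 intrinsics, pixels), "extrinsics" (4x4, takes a point from camera to world coordinates). Camera axes: x right, y up, looking along -z (the intrinsics and any distortion apply to the point x, -y, -z); pixel columns grow to the right and rows downward; lengths in m; the calibration is good to about 2 mm. The wrist camera is an equidistant fisheye: a pixel r from the principal point sees the ray r / f radians off the axis. A picture is of the moment at which its call begins. There is no depth.
- arm.finish_job(): hands the job in, once; it reports no verdict.
The state is a dict: "clock": time; "q": joint angles; "qd": joint speeds; "effort": joint torques, N m; "tool_pos": TCP position; "orientation": TCP orientation; "force": force on the tool from outside, world axes, zero at the start; "moment": the same for the moment, N m; "finger_gap": opening from 0.0 (shut) to 1.0 (fully open).
Only numpy, scipy, OpenCV 4.12 (cv2) and the standard library are available. Lean on these libraries where they do the work, as an engineer would, in place of code of your own. Each camera call takes 0.05 s, during which the arm holds its last target.

## Working session

There is one attempt and no reset: what is moved stays moved. The work goes in short steps, Python scripts to look and compute and a shell command to move; the robot and the scene stay as the last step left them, time stands still between calls to the robot, and variables do not carry over. Pictures are saved under pics/ and viewed, and the job is handed in when it is done.

```bash
ls -la; mkdir -p pics; python3 - <<'E'
from workcell import arm
import cv2
print(arm.observe())
for n in ["scene","top","wrist"]:
    c=arm.camera(n); cv2.imwrite(f"pics/{n}0.png",c["frame"]); print(n,c["intrinsics"],c["extrinsics"],[k for k in c])
E
```

```text
total 12
drwxr-xr-x  3 agent agent 4096 Dec  6 14:06 .
drwxr-xr-x 23 root  root  4096 Dec  6 14:06 ..
drwxr-xr-x  2 agent agent 4096 Dec  6 14:06 pics
{'clock': 0.0, 'q': array([-7.49609617e+01,  2.16632935e+01,  4.56167335e+00,  7.30177523e+01,
       -1.37979501e-03,  8.36814676e+01]), 'qd': array([-0.02773694, -0.05746888,  0.07241733, -0.0043111 , -0.02573571,
       -0.01258564]), 'effort': array([ 1.71399191e-03, -4.63609958e+01,  2.69871604e+01,  2.08558969e-02,
       -3.58816314e-04, -5.40773229e-06]), 'tool_pos': array([ 0.20924428, -0.53486407,  0.23033844]), 'orientation': array([-9.01187992e+01,  1.17662092e-02, -1.58642440e+02]), 'force': array([-0.2854729 , -0.98901488,  0.17669381]), 'moment': array([-0.00286828, -0.03510723, -0.02206361]), 'finger_gap': 0.9978992383726372}
scene [[471.40065504   0.         258.01379093]
 [  0.         471.40065504 190.68138443]
 [  0.           0.           1.        ]] [[ 1.47109560e-01 -6.28098949e-01  7.64101098e-01  1.38825556e+00]
 [ 9.89119787e-01  9.41250865e-02 -1.13059788e-01 -1.68606004e-01]
 [-9.08347697e-04  7.72419691e-0
[... 190 characters left out ...]
 0.         352.94049574 193.01207169]
 [  0.           0.           1.        ]] [[ 0.006262    0.99391124 -0.1100056   0.42241193]
 [-0.99986101  0.00452344 -0.01604673 -0.03816224]
 [-0.01545142  0.11009079  0.99380142  1.19340181]
 [ 0.          0.          0.          1.        ]] ['frame', 'intrinsics', 'extrinsics']
wrist [[297.31863964   0.         252.84601271]
 [  0.         297.31863964 193.50171988]
 [  0.           0.           1.        ]] [[ 0.36429909  0.89732727  0.24917854  0.27226702]
 [-0.93128091  0.35142688  0.09599488 -0.50968467]
 [-0.00142921 -0.26702607  0.96368825  0.37179621]
 [ 0.          0.          0.          1.        ]] ['frame', 'intrinsics', 'extrinsics']
```

View pics/scene0.png

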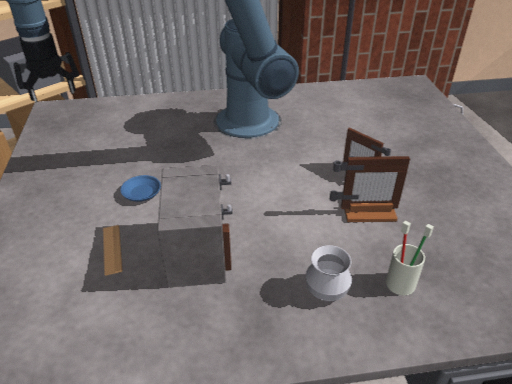

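View pics/top0.png

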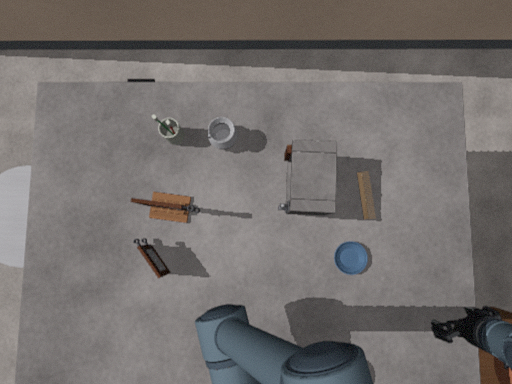

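View pics/wrist0.png

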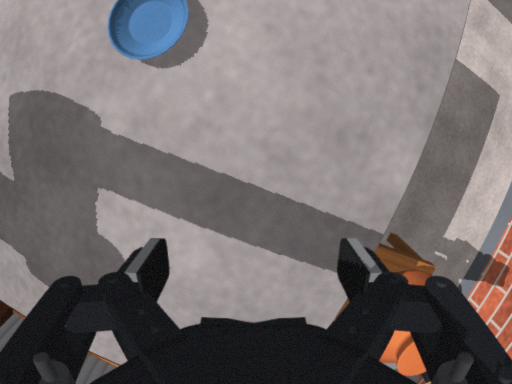

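```bash
cat > h.py <<'E'
import numpy as np, cv2, json, os
from scipy.optimize import least_squares
def snap(name,tag):
    from workcell import arm
    c=arm.camera(name); cv2.imwrite(f"pics/{tag}.png",c["frame"])
    np.savez(f"pics/{tag}.npz",K=c["intrinsics"],E=c["extrinsics"],w=(name=="wrist"))
def load(tag):
    d=np.load(f"pics/{tag}.npz"); return d["K"],d["E"],bool(d["w"])
def ray(tag,uv):
    K,E,w=load(tag)
    x=(uv[0]-K[0,2])/K[0,0]; y=(uv[1]-K[1,2])/K[1,1]
    if w:
        t=np.hypot(x,y); s=np.sin(t)/t if t>1e-9 else 1; d=np.array([x*s,-y*s,-np.cos(t)])
    else: d=np.array([x,-y,-1]); d/=np.linalg.norm(d)
    return E[:3,3],E[:3,:3]@d
def proj(tag,P):
    K,E,w=load(tag); p=E[:3,:3].T@(np.asarray(P,float)-E[:3,3])
    x,y,z=p[0],-p[1],-p[2]
    if w:
        r=np.hypot(x,y); t=np.arctan2(r,z); k=t/r if r>1e-9 else 0; return np.array([K[0,0]*x*k+K[0,2],K[1,1]*y*k+K[1,2]])
    return np.array([K[0,0]*x/z+K[0,2],K[1,1]*y/z+K[1,2]])
def atz(tag,uv,z):
    o,d=ray(tag,uv); return o+d*(z-o[2])/d[2]
def tri(obs):
    A=np.zeros((3,3));b=np.zeros(3)
    for t,uv in obs:
        o,d=ray(t,uv); M=np.eye(3)-np.outer(d,d); A+=M;b+=M@o
    P=np.linalg.solve(A,b)
    return P,[np.round(proj(t,P)-uv,1) for t,uv in obs]
def crop(tag,x0,y0,x1,y1,s,out):
    im=cv2.imread(f"pics/{tag}.png")[y0:y1,x0:x1]
    im=cv2.resize(im,None,fx=s,fy=s,interpolation=cv2.INTER_CUBIC)
    st=10 if s>=5 else 20
    for x in range((x0//st+1)*st,x1,st):
        cv2.line(im,((x-x0)*s,0),((x-x0)*s,6),(0,255,255),1); cv2.putText(im,str(x),((x-x0)*s+2,14),0,.35,(0,255,255),1)
    for y in range((y0//st+1)*st,y1,st):
        cv2.line(im,(0,(y-y0)*s),(6,(y-y0)*s),(0,255,255),1); cv2.putText(im,str(y),(8,(y-y0)*s+4),0,.35,(0,255,255),1)
    cv2.imwrite(f"pics/{out}.png",im)
E
python3 - <<'E'
from h import *
snap("scene","s1");snap("top","t1")
crop("s1",90,150,250,290,5,"s1n"); crop("s1",310,120,430,230,6,"s1r")
crop("t1",270,130,390,230,6,"t1n"); crop("t1",120,180,220,280,6,"t1r")
E
```

```text
(no output)
```

View pics/s1n.png

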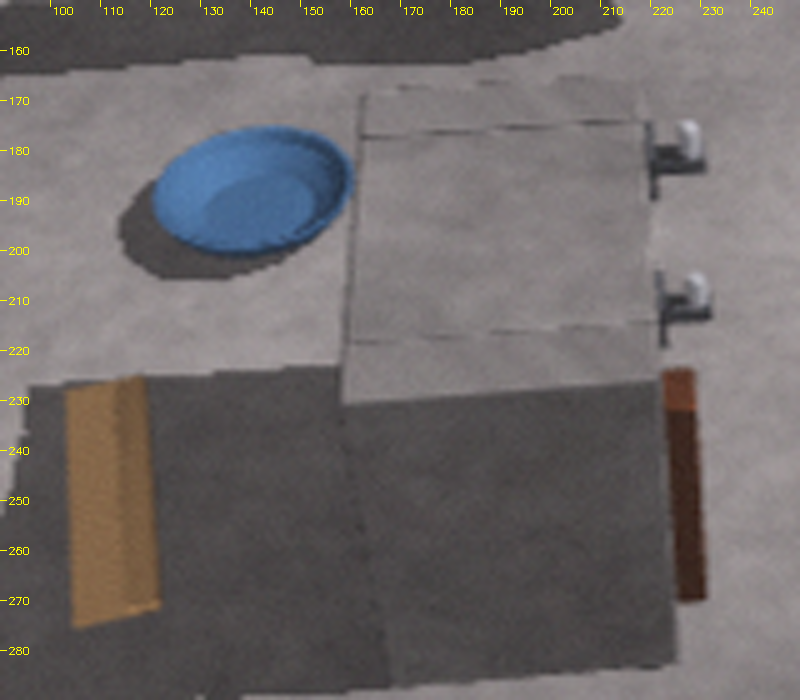

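View pics/s1r.png

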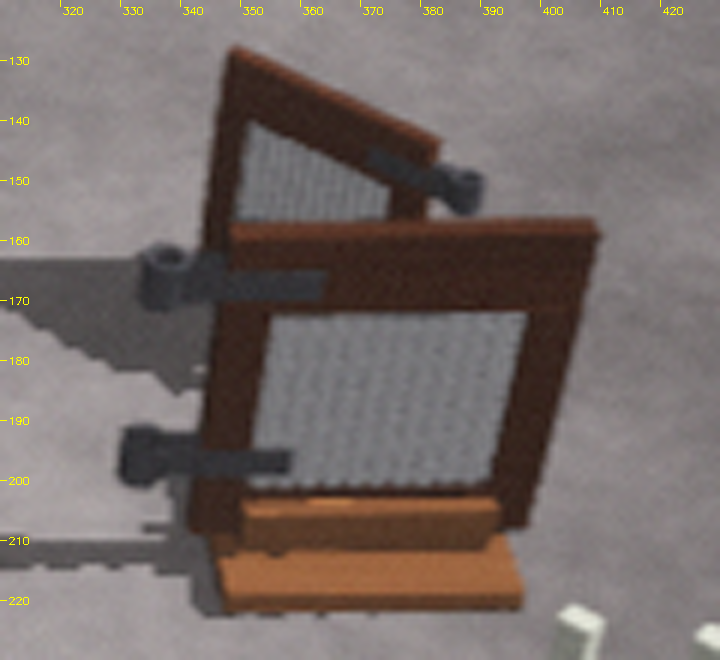

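View pics/t1n.png

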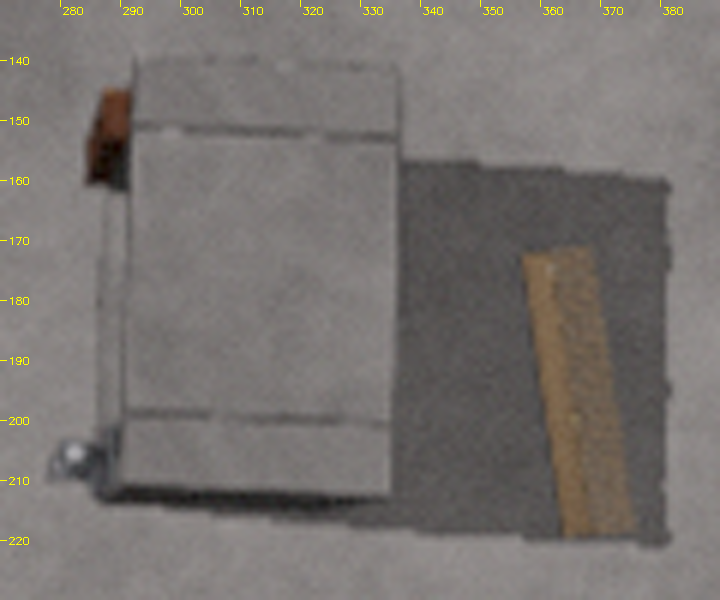

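View pics/t1r.png

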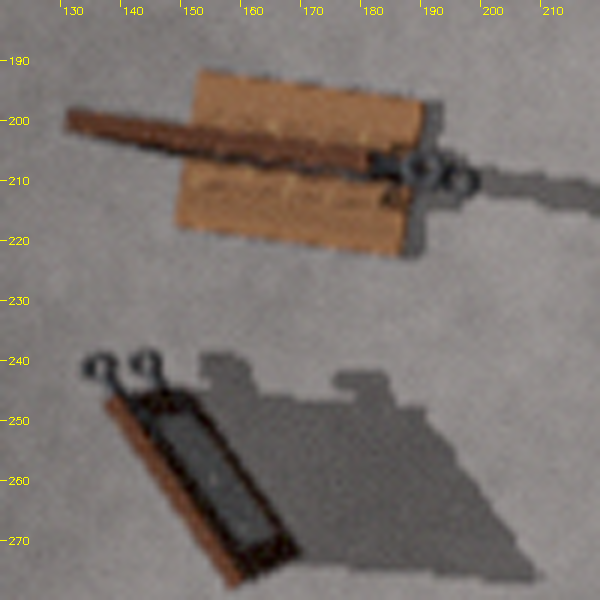

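```bash
python3 - <<'E'
from h import *
r=lambda n,o:print(n,np.round(tri(o)[0]*1000,1),tri(o)[1])
r("free top",[("s1",(409.7,157.8)),("t1",(131,200.2))])
r("hinge-side top",[("s1",(348.3,158.5)),("t1",(181.5,206.8))])
r("upper knuckle top",[("s1",(337.5,162.5)),("t1",(190.5,208))])
r("lower knuckle top",[("s1",(334,192)),("t1",(196.5,210))])
r("niche top near-front",[("s1",(219,174)),("t1",(290.5,212.5))]) # guess
r("niche top near-front2",[("s1",(218,166.5)),("t1",(290,212))])
r("niche far-front",[("s1",(221.5,226)),("t1",(292,140))])
r("niche near-back",[("s1",(161,168)),("t1",(334.5,212.5))])
r("niche far-back",[("s1",(158,230.5)),("t1",(336,141))])
r("pin up tip",[("s1",(227.5,175)),("t1",(282,205.3))])
r("stop top far",[("s1",(228,224)),("t1",(286.5,145))])
for tag,uv,z in [("t1",(282,205.3),.159),("s1",(227.5,175),.159),("s1",(229.5,205),.064)]: print(atz(tag,uv,z))
E
```

```text
free top [513.5 333.7 167.7] [array([-0.5,  0.1]), array([-0.4, -0.1])]
hinge-side top [494.8 184.5 168.3] [array([-0.5,  0.1]), array([-0.4, -0.1])]
upper knuckle top [492.  159.8 157.1] [array([-0.4,  0. ]), array([-0.3, -0.1])]
lower knuckle top [492.2 159.4  63.5] [array([-0.9,  0.1]), array([-0.7, -0.1])]
niche top near-front [ 481.1 -132.9  146.9] [array([-1.5, -0.1]), array([-1.2, -0.1])]
niche top near-front2 [ 481.1 -131.7  169.1] [array([-0.5, -0. ]), array([-0.4, -0. ])]
niche far-front [ 692.8 -140.   175.1] [array([0.3, 0. ]), array([0.2, 0. ])]
niche near-back [ 479.6 -261.5  177.6] [array([0.8, 0.1]), array([0.7, 0. ])]
niche far-back [ 689.4 -267.6  177.7] [array([-0.2, -0. ]), array([-0.1, -0. ])]
pin up tip [ 501.3 -110.5  156.5] [array([-0.1, -0. ]), array([-0., -0.])]
stop top far [ 679.8 -125.1  166.4] [array([0.6, 0. ]), array([0.4, 0. ])]
[ 0.50104482 -0.11047762  0.159     ]
[ 0.50457519 -0.11058677  0.159     ]
[ 0.5035635  -0.10949733  0.064     ]
```

```bash
cat >> h.py <<'E'
from scipy.spatial.transform import Rotation as Rot
def to(P,yaw=None):
    from workcell import arm
    o=arm.observe(); R=Rot.from_euler('xyz',o["orientation"],degrees=True).as_matrix()
    d=np.asarray(P)-o["tool_pos"]
    cur=np.degrees(np.arctan2(R[1,0],R[0,0]))
    print("t",round(o["clock"],2),"pos",np.round(o["tool_pos"]*1000,1),"rpy",np.round(o["orientation"],2),"yaw",round(cur,2),"q",np.round(o["q"],1),"F",np.round(o["force"],1),"M",np.round(o["moment"],2),"gap",round(o["finger_gap"],3))
    print("linear cm",np.round(R.T@d*100,2),"twist",None if yaw is None else round((cur-yaw+180)%360-180,2))
E
python3 -c "
from h import *
to([.44,-.03,.28],90)"
```

```text
t 0.25 pos [ 209.4 -535.2  230.8] rpy [ -90.05    0.   -158.64] yaw -158.64 q [-75.   21.6   4.6  73.   -0.   83.7] F [ 0.5  0.1 -0.1] M [ 0.04 -0.01 -0.02] gap 0.998
linear cm [-39.88  -4.88 -38.66] twist 111.36
```

```bash
python3 -m inch '[{"gripper":1,"linear":[-4,-0.5,-4],"twist":-10},{"gripper":1,"linear":[-8,-1,-8],"twist":-20},{"gripper":1,"linear":[-12,-2,-12],"twist":-30},{"gripper":1,"linear":[-16,-3,-16],"twist":-40},{"gripper":1,"linear":[-20,-4,-19],"twist":-50},{"gripper":1,"linear":[-24,-4.9,-23],"twist":-60},{"gripper":1,"linear":[-28,-4.9,-27],"twist":-70},{"gripper":1,"linear":[-32,-4.9,-31],"twist":-80},{"gripper":1,"linear":[-36,-4.9,-35],"twist":-90},{"gripper":1,"linear":[-39.9,-4.9,-38.7],"twist":-100}]'
python3 -c "
from h import *
to([.44,-.03,.28],90)"
```

```text
clock: 1.5
tool_pos: [0.4405, -0.0279, 0.2804]
orientation: [-90.0, -0.0, -58.3]
force: [0.6, -1.6, -0.1]
finger_gap: 1.003
t 1.5 pos [440.5 -27.9 280.4] rpy [-8.998e+01 -3.000e-02 -5.829e+01] yaw -58.29 q [-11.9   5.4  -9.2  75.4  -0.   46.4] F [ 0.6 -1.6 -0.1] M [-0.06 -0.06 -0.03] gap 1.003
linear cm [ 0.15  0.04 -0.15] twist -148.29
```

```bash
python3 -m inch '[{"gripper":1,"linear":[0,0,0],"twist":-10.5},{"gripper":1,"linear":[0,0,0],"twist":-21},{"gripper":1,"linear":[0,0,0],"twist":-31},{"gripper":1,"linear":[0,0,0],"twist":-41},{"gripper":1,"linear":[0,0,0],"twist":-51},{"gripper":1,"linear":[0,0,0],"twist":-61},{"gripper":1,"linear":[0,0,0],"twist":-71},{"gripper":1,"linear":[0,0,0],"twist":-80}]'
python3 -m inch '[{"gripper":1,"linear":[0,0,0],"twist":-10.5},{"gripper":1,"linear":[0,0,0],"twist":-21},{"gripper":1,"linear":[0,0,0],"twist":-31},{"gripper":1,"linear":[0,0,0],"twist":-41},{"gripper":1,"linear":[0,0,0],"twist":-51},{"gripper":1,"linear":[0,0,0],"twist":-61},{"gripper":1,"linear":[0,0,0],"twist":-68},{"gripper":1,"linear":[0,0,0],"twist":-68}]'
python3 -c "
from h import *
snap('wrist','w1')
to([.44,-.03,.28],90)"
```

```text
clock: 2.5
tool_pos: [0.44, -0.0298, 0.2802]
orientation: [-90.0, 0.0, 21.7]
force: [0.5, -0.2, 0.8]
finger_gap: 0.998
clock: 3.5
tool_pos: [0.44, -0.0298, 0.2802]
orientation: [-90.0, 0.0, 89.3]
force: [0.1, 0.4, -0.3]
finger_gap: 1.001
t 3.55 pos [440.  -29.8 280.3] rpy [-90.     0.    89.24] yaw 89.24 q [ -12.1    5.4   -9.2   75.4   -0.  -101.4] F [ 0.2 -0.6  0.4] M [-0.04 -0.01 -0.03] gap 1.006
linear cm [-0.02  0.03  0.  ] twist -0.76
```

View pics/w1.png

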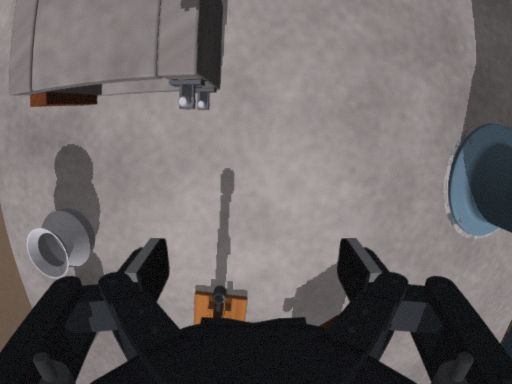

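```bash
python3 -m inch '[{"gripper":1,"linear":[-3,0,-6],"twist":-1},{"gripper":1,"linear":[-5,0,-6],"twist":-1},{"gripper":1,"linear":[-5,0,-6],"twist":-1},{"gripper":1,"linear":[-5,0,-6],"twist":-1}]'
python3 -c "
from h import *
snap('wrist','w2')
to([.50,-.08,.28],90)
crop('w2',190,60,310,160,6,'w2n');crop('w1',150,60,250,140,7,'w1n')"
```

```text
clock: 4.05
tool_pos: [0.4991, -0.08, 0.2804]
orientation: [-90.0, -0.0, 90.3]
force: [0.7, -0.1, 0.9]
finger_gap: 0.996
t 4.1 pos [499.1 -79.8 280.5] rpy [-9.000e+01 -2.000e-02  9.035e+01] yaw 90.35 q [-1.630e+01  1.290e+01 -1.000e-01  7.700e+01  0.000e+00 -1.066e+02] F [ 0.2 -0.5  0.3] M [ 0.02  0.01 -0.01] gap 0.999
linear cm [-0.02  0.05 -0.09] twist 0.35
```

View pics/w2.png

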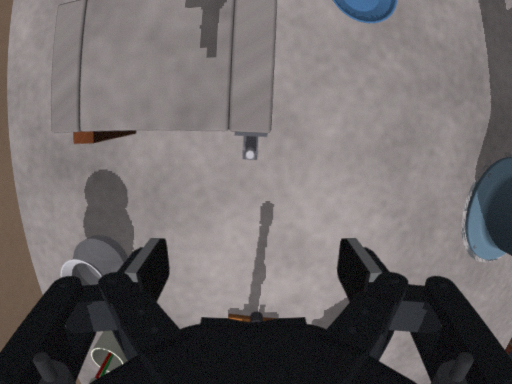

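View pics/w2n.png

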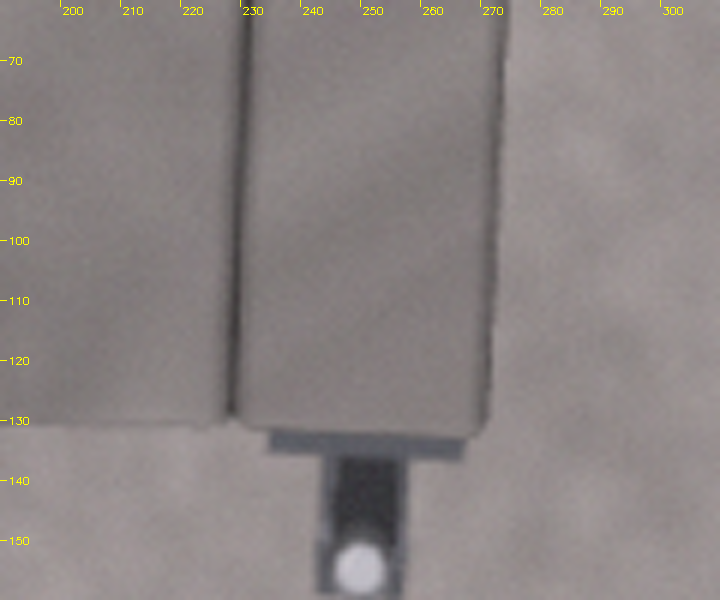

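View pics/w1n.png

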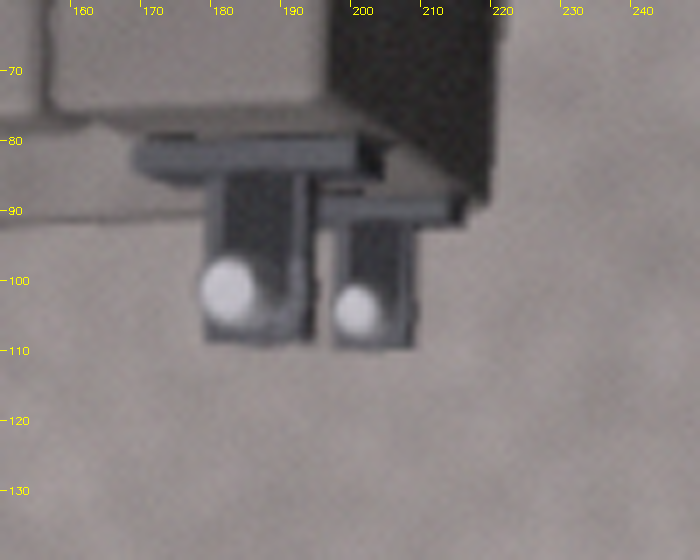

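```bash
python3 - <<'E'
from h import *
print(tri([("w1",(182.3,101.2)),("w2",(249.8,154.7))]))
for t,uv,z in [("w1",(182.3,101.2),.159),("w2",(249.8,154.7),.159),("w1",(200.7,104),.064)]: print(t,np.round(atz(t,uv,z)*1000,1))
# niche top edges in w2 at z=.18
for uv in [(271,60),(270,130),(231,131),(53,132),(58,5)]: print(uv,np.round(atz("w2",uv,.18)*1000,1))
K,E,_=load("w2");print(E[:3,3])
E
```

```text
(array([ 0.50190403, -0.10951042,  0.15702545]), [array([-0.,  0.]), array([ 0., -0.])])
w1 [ 501.4 -109.4  159. ]
w2 [ 501.9 -109.8  159. ]
w1 [ 501.3 -109.5   64. ]
(271, 60) [ 485.1 -190.6  180. ]
(270, 130) [ 485.5 -133.1  180. ]
(231, 131) [ 517.  -132.2  180. ]
(53, 132) [ 689.4 -139.4  180. ]
(58, 5) [ 686.4 -265.8  180. ]
[ 0.49955073 -0.14663252  0.42165963]
```

```bash
python3 - <<'E'
from h import *
print(tri([("s1",(347.5,129)),("t1",(159,277))]),tri([("s1",(382,143)),("t1",(138,247))]))
to([.504,.245,.26],82.9)
E
```

```text
(array([0.28644959, 0.25445297, 0.11763092]), [array([ 0.5, -0.1]), array([0.5, 0.1])]) (array([0.37556907, 0.32216871, 0.12142511]), [array([-0.2,  0. ]), array([-0.2, -0. ])])
t 4.1 pos [499.1 -79.8 280.5] rpy [-9.000e+01 -2.000e-02  9.035e+01] yaw 90.35 q [-1.630e+01  1.290e+01 -1.000e-01  7.700e+01  0.000e+00 -1.066e+02] F [ 0.2 -0.5  0.3] M [ 0.02  0.01 -0.01] gap 0.999
linear cm [32.48  2.06 -0.69] twist 7.45
```

Small shutter is well clear (x < 0.39). Go over the large one.

```bash
python3 -m inch '[{"gripper":1,"linear":[5,0,0],"twist":2},{"gripper":1,"linear":[11,0,-0.2],"twist":4},{"gripper":1,"linear":[17,1,-0.4],"twist":6},{"gripper":1,"linear":[23,2,-0.6],"twist":7.4},{"gripper":1,"linear":[29,2.1,-0.7],"twist":7.4},{"gripper":1,"linear":[32.5,2.1,-0.7],"twist":7.4},{"gripper":1,"linear":[32.5,2.1,-0.7],"twist":7.4},{"gripper":1,"linear":[32.5,2.1,-0.7],"twist":7.4}]'
python3 -c "
from h import *
snap('wrist','w3')
to([.504,.245,.26],82.9)
crop('w3',170,60,340,340,2,'w3n')"
```

```text
clock: 5.1
tool_pos: [0.5039, 0.2445, 0.2595]
orientation: [-90.0, 0.0, 83.0]
force: [0.1, -0.3, 0.2]
finger_gap: 0.998
t 5.15 pos [504.1 244.  259.6] rpy [-9.002e+01  2.000e-02  8.293e+01] yaw 82.93 q [ 19.4  19.5   5.8  76.2  -0.  -63.6] F [-0.4 -0.2 -0.6] M [0.04 0.01 0.02] gap 1.001
linear cm [ 0.1  -0.04  0.03] twist 0.03
```

View pics/w3.png

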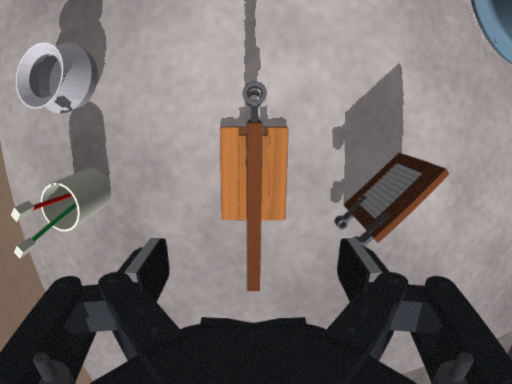

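```bash
python3 - <<'E'
from h import *
crop('w3',210,70,300,160,7,'w3a');crop('w3',215,220,305,310,7,'w3b')
E
```

```text
(no output)
```

View pics/w3a.png

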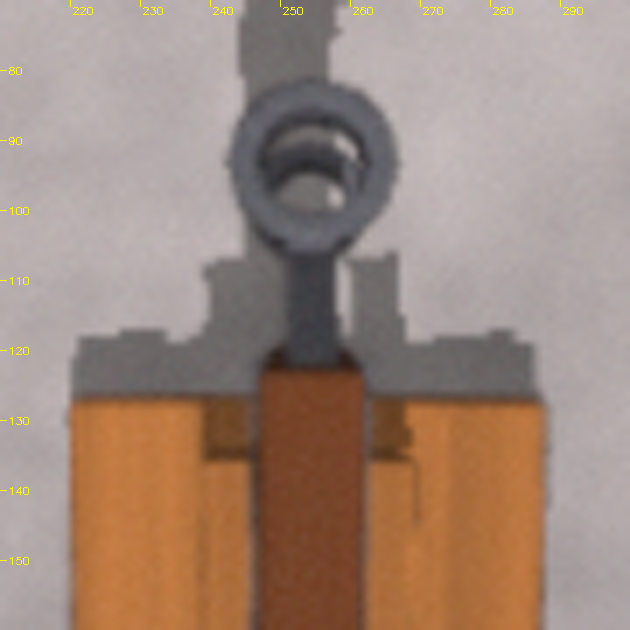

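View pics/w3b.png

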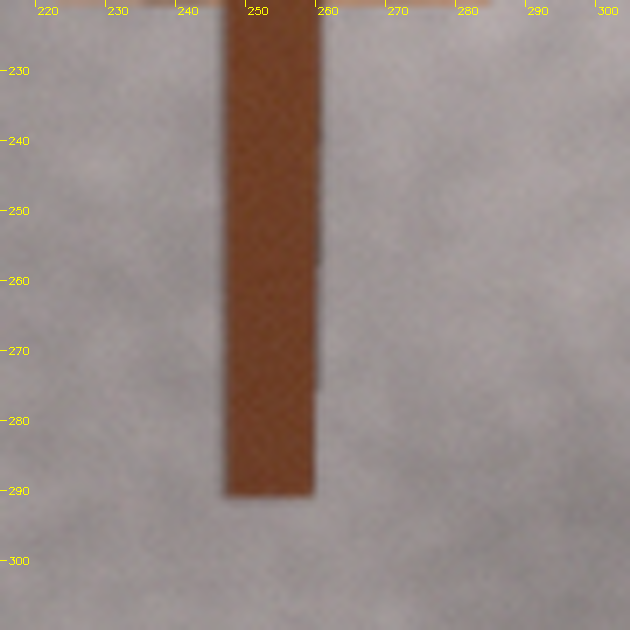

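```bash
python3 - <<'E'
from h import *
a=atz("w3",(254.7,122.7),.172);b=atz("w3",(253.2,290.5),.172);k=atz("w3",(254.3,93.4),.159)
f=lambda v:np.round(v*1000,1)
d=b-a
print(f(a),f(b),f(k),np.linalg.norm(d),np.degrees(np.arctan2(d[1],d[0])),f((a+b)/2), np.linalg.norm(k-(a+b)/2))
c=(a+b)/2; c[2]=.138
to(c,np.degrees(np.arctan2(d[1],d[0])))
E
```

```text
[495.2 185.7 172. ] [514.3 332.4 172. ] [492.5 162.3 159. ] 0.14795939188475307 82.5696145766704 [504.7 259.  172. ] 0.09830728756305579
t 5.15 pos [504.1 244.  259.6] rpy [-9.002e+01  2.000e-02  8.293e+01] yaw 82.93 q [ 19.4  19.5   5.8  76.2  -0.  -63.6] F [-0.4 -0.2 -0.6] M [0.04 0.01 0.02] gap 1.001
linear cm [ 1.5  12.16  0.13] twist 0.36
```

```bash
python3 -m inch '[{"gripper":1,"linear":[1.5,3,0.1],"twist":0.3},{"gripper":1,"linear":[1.5,6,0.1],"twist":0.3},{"gripper":1,"linear":[1.5,9,0.1],"twist":0.3},{"gripper":1,"linear":[1.5,11,0.1],"twist":0.3},{"gripper":1,"linear":[1.5,12.1,0.1],"twist":0.3},{"gripper":1,"linear":[1.5,12.1,0.1],"twist":0.3}]'
python3 -c "
from h import *
snap('wrist','w4');snap('scene','s4')
to([.504,.245,.26],82.9)
crop('s4',310,80,430,230,5,'s4a')"
```

```text
clock: 5.9
tool_pos: [0.505, 0.2587, 0.138]
orientation: [-89.9, 0.0, 82.6]
force: [-0.2, 0.2, 0.2]
finger_gap: 1.0
t 6.0 pos [506.  259.4 139.2] rpy [-9.008e+01 -4.000e-02  8.262e+01] yaw 82.62 q [ 20.8  23.2  -6.9  59.8  -0.  -61.9] F [ 1.1 -0.7  0.5] M [-0.01  0.01  0.01] gap 1.001
linear cm [ -1.45 -12.08  -0.  ] twist -0.28
```

View pics/w4.png

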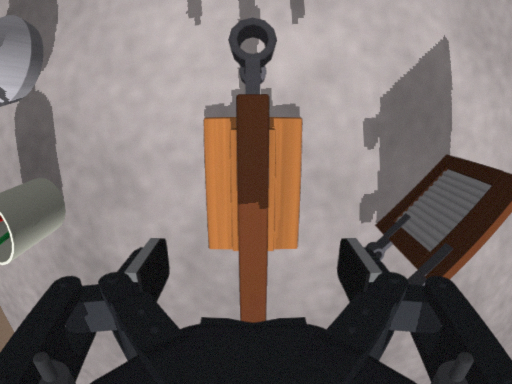

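View pics/s4a.png

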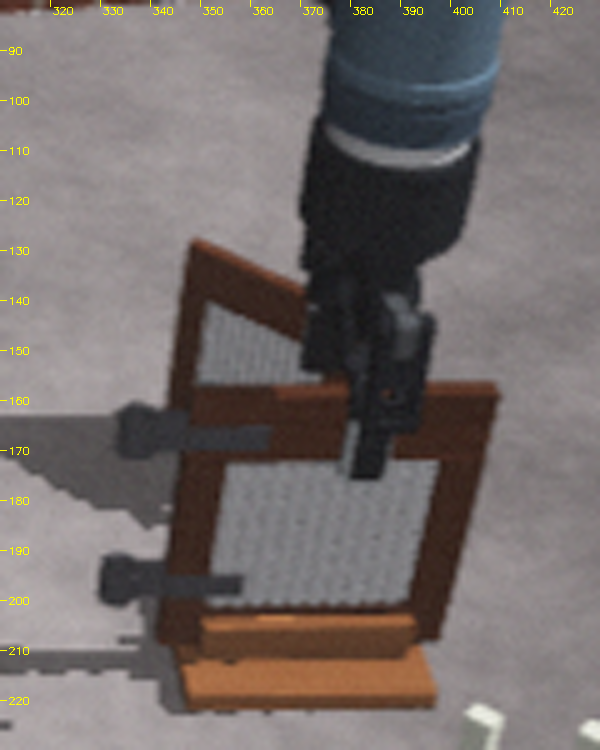

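```bash
python3 -m inch '[{"gripper":-1,"linear":[0,0,0],"twist":0},{"gripper":-1,"linear":[0,0,0],"twist":0},{"gripper":-1,"linear":[0,0,0],"twist":0},{"gripper":-1,"linear":[0,0,0],"twist":0},{"gripper":-1,"linear":[0,0,0],"twist":0},{"gripper":-1,"linear":[0,0,0],"twist":0},{"gripper":-1,"linear":[0,0,0],"twist":0},{"gripper":-1,"linear":[0,0,0],"twist":0}]' 90
python3 -c "
from h import *
to([.504,.245,.26],82.9)"
```

```text
clock: 7.0
tool_pos: [0.5056, 0.2598, 0.1385]
orientation: [-90.0, -0.0, 82.7]
force: [0.3, 0.9, 3.4]
finger_gap: 0.124
t 7.0 pos [505.6 259.8 138.5] rpy [-9.003e+01 -2.000e-02  8.266e+01] yaw 82.66 q [ 20.8  23.2  -6.9  59.8   0.  -61.9] F [0.3 0.9 3.4] M [ 0.15 -0.03  0.04] gap 0.124
linear cm [ -1.48 -12.15  -0.04] twist -0.24
```

```bash
python3 -m inch '[{"gripper":-1,"linear":[0,-1,0],"twist":0},{"gripper":-1,"linear":[0,-2.5,0],"twist":0},{"gripper":-1,"linear":[0,-4.5,0],"twist":0},{"gripper":-1,"linear":[0,-6.5,0],"twist":0},{"gripper":-1,"linear":[0,-8,0],"twist":0},{"gripper":-1,"linear":[0,-8,0],"twist":0},{"gripper":-1,"linear":[0,-8,0],"twist":0}]'
python3 -c "
from h import *
snap('wrist','w5');snap('scene','s5')
print(atz('t1',(221,135),.05),atz('t1',(221,131),.1), atz('t1',(169,128),.095))
to([.504,.245,.26],82.9)
crop('w5',200,0,310,100,6,'w5a')"
```

```text
clock: 7.88
tool_pos: [0.505, 0.2594, 0.2177]
orientation: [-89.9, 0.0, 82.7]
force: [-0.3, 0.1, -3.1]
finger_gap: 0.125
[0.74257193 0.08373174 0.05      ] [0.74162092 0.07860847 0.1       ] [0.7526654  0.24640508 0.095     ]
t 7.97 pos [504.7 259.3 217.2] rpy [-8.990e+01  6.000e-02  8.266e+01] yaw 82.66 q [ 20.8  21.    1.7  70.8  -0.  -61.9] F [ 0.  -0.4 -2.6] M [ 0.03  0.04 -0.03] gap 0.125
linear cm [-1.44 -4.28 -0.11] twist -0.24
```

View pics/w5.png

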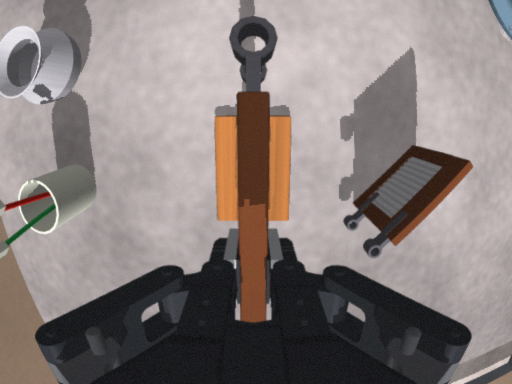

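View pics/w5a.png

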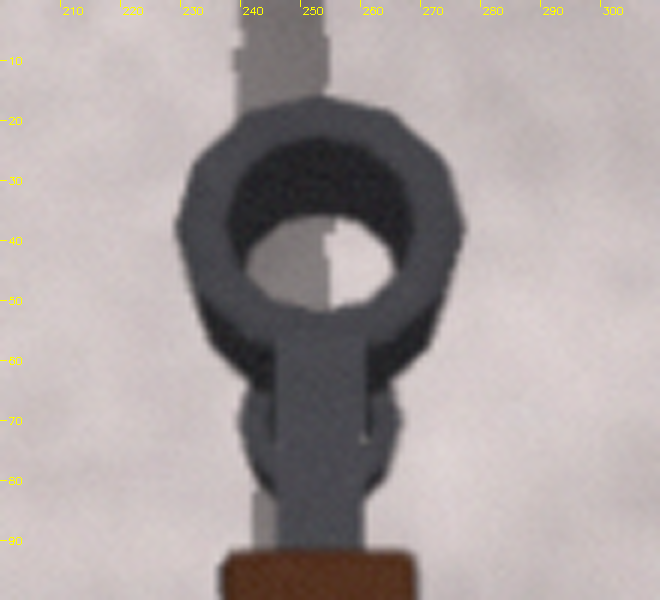

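View pics/s5.png

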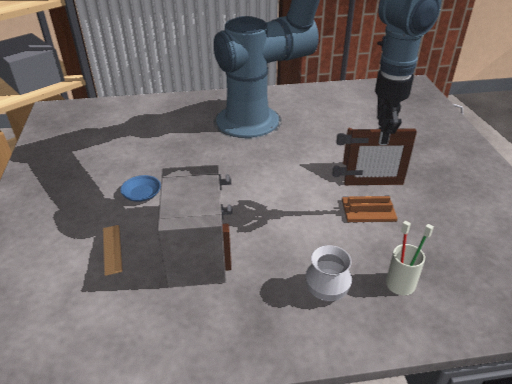

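```bash
python3 - <<'E'
from h import *
P=np.array([.5048,.2593,.2174]); R=Rot.from_euler('xyz',[-90,0,82.66],degrees=True).as_matrix()
for uv,dz in [((253.2,38),.0205),((253.4,70),.0205-.095)]:
    k=atz("w5",uv,P[2]+dz); print(np.round(k*1000,1),"tool",np.round(R.T@(k-P)*1000,1))
# same from w3: knuckle world at rest
k3=np.array([.4925,.1623,.159]); Pg=np.array([.5056,.2598,.1385]); print(np.round(R.T@(k3-Pg)*1000,1))
E
```

```text
[492.2 162.3 237.9] tool [-97.8 -20.5   0.1]
[491.8 161.9 142.9] tool [-98.3  74.5   0.4]
[-98.4 -20.5   0.5]
```

```bash
python3 -c "
from h import *
to([.5047,.035,.2177],88.2);to([.5047,.035,.168],88.2)"
```

```text
t 7.97 pos [504.7 259.3 217.2] rpy [-8.990e+01  6.000e-02  8.266e+01] yaw 82.66 q [ 20.8  21.    1.7  70.8  -0.  -61.9] F [ 0.  -0.4 -2.6] M [ 0.03  0.04 -0.03] gap 0.125
linear cm [-22.25  -0.03  -2.87] twist -5.54
t 7.97 pos [504.7 259.3 217.2] rpy [-8.990e+01  6.000e-02  8.266e+01] yaw 82.66 q [ 20.8  21.    1.7  70.8  -0.  -61.9] F [ 0.  -0.4 -2.6] M [ 0.03  0.04 -0.03] gap 0.125
linear cm [-22.24   4.94  -2.88] twist -5.54
```

```bash
python3 -m inch '[{"gripper":-1,"linear":[-2,0,-0.3],"twist":-1},{"gripper":-1,"linear":[-6,0,-0.8],"twist":-2},{"gripper":-1,"linear":[-10,0,-1.3],"twist":-3},{"gripper":-1,"linear":[-14,0.5,-1.8],"twist":-4},{"gripper":-1,"linear":[-18,2,-2.3],"twist":-5},{"gripper":-1,"linear":[-21,3.5,-2.8],"twist":-5.5},{"gripper":-1,"linear":[-22.2,4.5,-2.9],"twist":-5.5},{"gripper":-1,"linear":[-22.2,4.9,-2.9],"twist":-5.5},{"gripper":-1,"linear":[-22.2,4.9,-2.9],"twist":-5.5},{"gripper":-1,"linear":[-22.2,4.9,-2.9],"twist":-5.5}]'
python3 -c "
from h import *
snap('wrist','w6');snap('scene','s6')
to([.5047,-.0116,.168],88.2)
crop('w6',200,0,310,100,6,'w6a');crop('s6',190,90,330,250,4,'s6a')"
```

```text
clock: 9.22
tool_pos: [0.5061, 0.0367, 0.1698]
orientation: [-90.1, -0.0, 88.2]
force: [-0.2, 0.5, -2.8]
finger_gap: 0.125
t 9.32 pos [506.1  36.5 169.8] rpy [-90.06  -0.    88.24] yaw 88.24 q [ -3.   15.4 -13.5  61.1   0.  -91.3] F [ 0.4  0.1 -2.6] M [ 0.03 -0.02  0.  ] gap 0.127
linear cm [-4.81  0.18 -0.  ] twist 0.04
```

View pics/w6.png

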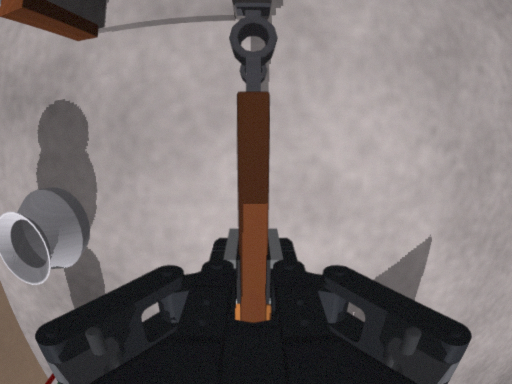

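View pics/s6a.png

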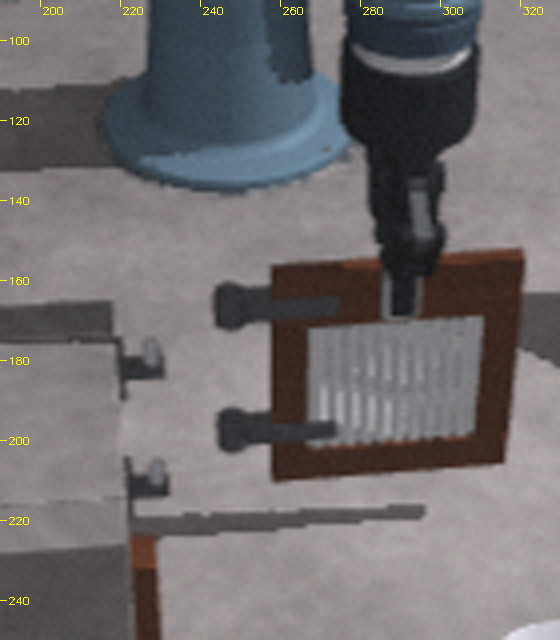

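```bash
python3 - <<'E'
from h import *
P=np.array([.5058,.0363,.1695]); R=Rot.from_euler('xyz',[-90,0,88.2],degrees=True).as_matrix()
for n,v in [("hinge top",(-75,-33.5,0)),("free top",(75,-33.5,0)),("hinge bot",(-75,126.5,0)),("free bot",(75,126.5,0)),("kn up top",(-98.5,-20.5,0)),("kn lo bottom",(-98.5,96.5,0))]:
    print(n,np.round(proj("s6",P+R@(np.array(v)/1000)),1))
E
python3 -m inch '[{"gripper":-1,"linear":[-1.2,0,0],"twist":0},{"gripper":-1,"linear":[-2.4,0,0],"twist":0},{"gripper":-1,"linear":[-3.6,0,0],"twist":0},{"gripper":-1,"linear":[-4.4,0,0],"twist":0},{"gripper":-1,"linear":[-4.7,0,0],"twist":0},{"gripper":-1,"linear":[-4.7,0,0],"twist":0},{"gripper":-1,"linear":[-4.7,0,0],"twist":0}]'
python3 -c "
from h import *
snap('wrist','w7');snap('scene','s7');snap('top','t7')
to([.5047,-.0116,.168],88.2)
crop('w7',200,0,310,100,6,'w7a');crop('s7',190,120,300,250,5,'s7a')"
```

```text
hinge top [257.6 156.8]
free top [321.  152.5]
hinge bot [257.7 208.5]
free bot [315.8 203.9]
kn up top [247.6 162.1]
kn lo bottom [248.3 200.2]
clock: 10.2
tool_pos: [0.5042, -0.011, 0.1693]
orientation: [-90.0, -0.0, 88.2]
force: [-0.3, -0.4, -2.7]
finger_gap: 0.124
t 10.35 pos [504.2 -11.  169.3] rpy [-90.     0.    88.19] yaw 88.19 q [ -8.5  15.1 -13.9  61.   -0.  -96.6] F [-0.1  0.1 -2.4] M [ 0.04  0.03 -0.  ] gap 0.125
linear cm [-0.06  0.13 -0.05] twist -0.01
```

View pics/w7a.png

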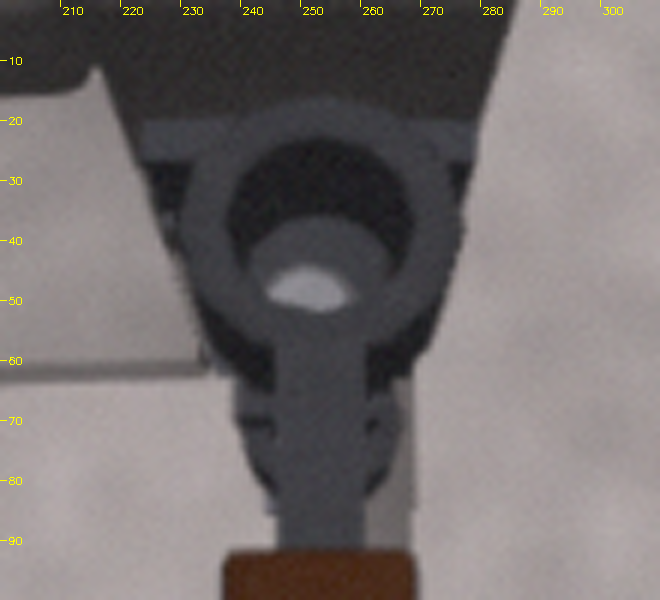

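View pics/s7a.png

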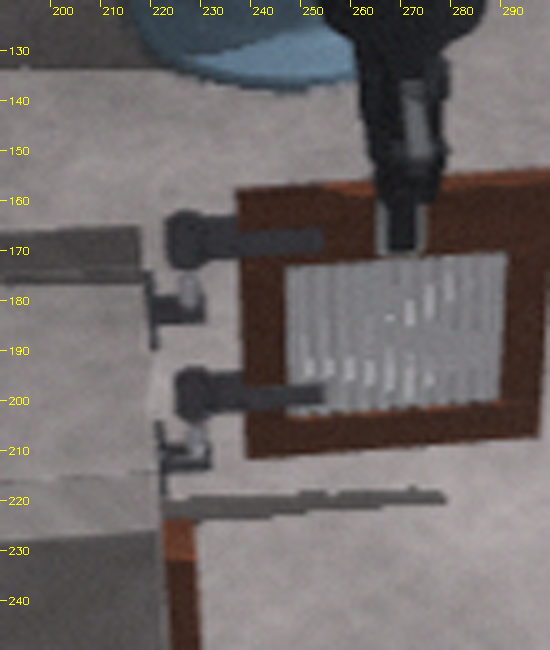

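```bash
python3 - <<'E'
from h import *
from scipy.optimize import minimize
K,E,w=load("w7"); 
c=atz("w7",(253.2,38),.1693+.0205); print("knuckle top ctr",np.round(c*1000,1))
def circ(cx,cy,z,r): 
    p=np.array([proj("w7",(cx+r*np.cos(a),cy+r*np.sin(a),z)) for a in np.linspace(0,2*np.pi,73)]); return np.round([p[:,0].min(),p[:,0].max(),p[:,1].min(),p[:,1].max()],1)
z=.1693+.0205
print("outer top",circ(c[0],c[1],z,.010),"bore top",circ(c[0],c[1],z,.0062),"bore bot",circ(c[0],c[1],z-.022,.0062))
print("tip if centred",circ(c[0],c[1],.159,.0035))
print("tip at est pin",circ(.5016,-.1096,.159,.0035), "10mm", circ(.5016,-.1096,.156,.005))
E
```

```text
knuckle top ctr [ 500.9 -108.9  189.8]
outer top [228.3 278.1  15.4  61.5] bore top [237.7 268.6  23.9  52.5] bore bot [240.  266.2  37.   61.6]
tip if centred [246.1 260.1  46.3  59.4]
tip at est pin [244.7 258.7  45.   58.1] 10mm [242.  261.5  43.5  62. ]
```

```bash
python3 -m inch '[{"gripper":-1,"linear":[-0.1,0,-0.1],"twist":0},{"gripper":-1,"linear":[-0.1,0.2,-0.1],"twist":0},{"gripper":-1,"linear":[-0.1,0.4,-0.1],"twist":0},{"gripper":-1,"linear":[-0.1,0.5,-0.1],"twist":0},{"gripper":-1,"linear":[-0.1,0.5,-0.1],"twist":0}]'
python3 -c "
from h import *
snap('wrist','w8');snap('scene','s8')
to([.5047,-.0116,.168],88.2)
c=atz('w8',(253.2,38),.1643+.0205); print(np.round(c*1000,1))
def circ(cx,cy,z,r): 
    p=np.array([proj('w8',(cx+r*np.cos(a),cy+r*np.sin(a),z)) for a in np.linspace(0,2*np.pi,73)]); return np.round([p[:,0].min(),p[:,0].max(),p[:,1].min(),p[:,1].max()],1)
print(circ(c[0],c[1],.159,.0035))
crop('w8',200,0,310,100,6,'w8a');crop('s8',190,120,300,250,5,'s8a')"
```

```text
clock: 10.98
tool_pos: [0.505, -0.0123, 0.1641]
orientation: [-90.0, 0.0, 88.2]
force: [0.3, -1.0, -2.6]
finger_gap: 0.127
t 11.07 pos [505.2 -12.3 164.3] rpy [-90.     0.    88.16] yaw 88.16 q [ -8.6  15.4 -14.3  60.3  -0.  -96.7] F [ 0.3 -0.3 -2.3] M [ 0.03 -0.01 -0.04] gap 0.122
linear cm [ 0.07 -0.37  0.05] twist -0.04
[ 501.7 -110.1  184.8]
[245.9 260.3  44.1  57.7]
```

View pics/w8a.png

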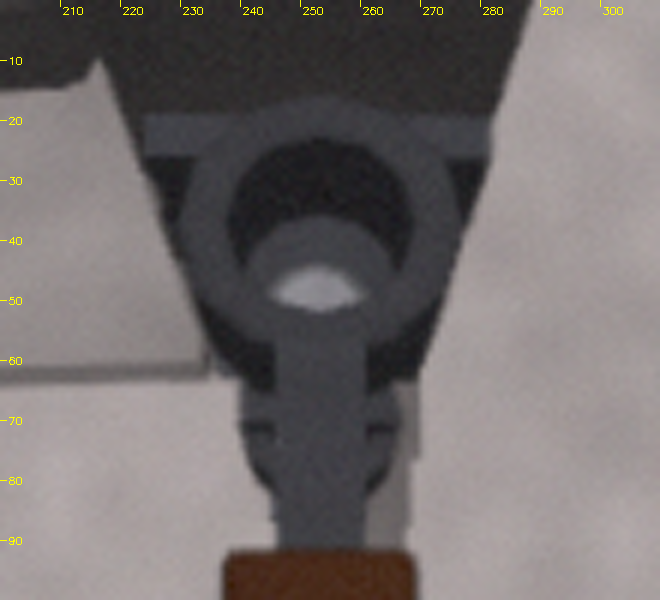

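View pics/s8a.png

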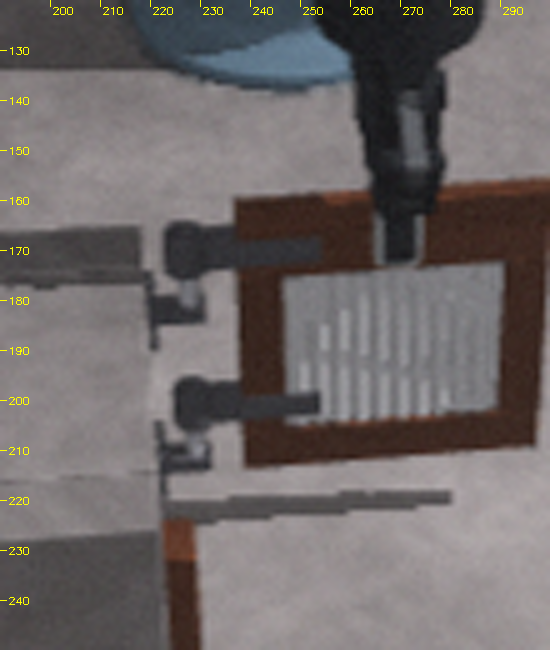

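```bash
python3 -m inch '[{"gripper":-1,"linear":[0,0.1,-0.02],"twist":0},{"gripper":-1,"linear":[0,0.2,-0.02],"twist":0},{"gripper":-1,"linear":[0,0.3,-0.02],"twist":0},{"gripper":-1,"linear":[0,0.4,-0.02],"twist":0},{"gripper":-1,"linear":[0,0.5,-0.02],"twist":0},{"gripper":-1,"linear":[0,0.5,-0.02],"twist":0}]'
python3 -c "
from h import *
to([.5047,-.0116,.168],88.2)"
```

```text
clock: 11.82
tool_pos: [0.5053, -0.0123, 0.1592]
orientation: [-90.0, 0.0, 88.2]
force: [0.3, 0.7, -2.1]
finger_gap: 0.127
t 11.82 pos [505.3 -12.3 159.2] rpy [-89.99   0.    88.16] yaw 88.16 q [ -8.6  15.6 -14.8  59.6  -0.  -96.7] F [ 0.3  0.7 -2.1] M [-0.   -0.03  0.03] gap 0.127
linear cm [ 0.07 -0.88  0.06] twist -0.04
```

No contact force yet. Continue, small steps.

```bash
python3 -m inch '[{"gripper":-1,"linear":[0,0.1,0],"twist":0},{"gripper":-1,"linear":[0,0.2,0],"twist":0},{"gripper":-1,"linear":[0,0.3,0],"twist":0},{"gripper":-1,"linear":[0,0.3,0],"twist":0}]'
python3 -c "
from h import *
snap('wrist','w9');snap('scene','s9')
to([.5047,-.0116,.168],88.2)
crop('w9',200,0,310,100,6,'w9a');crop('s9',190,120,300,250,5,'s9a')"
```

```text
clock: 12.32
tool_pos: [0.5053, -0.0123, 0.1562]
orientation: [-90.0, 0.0, 88.2]
force: [0.8, -0.1, -1.7]
finger_gap: 0.132
t 12.43 pos [505.4 -12.3 156.3] rpy [-90.     0.    88.16] yaw 88.16 q [ -8.6  15.7 -15.1  59.2  -0.  -96.7] F [-0.2  0.2 -2.6] M [ 0.01  0.02 -0.03] gap 0.128
linear cm [ 0.07 -1.17  0.07] twist -0.04
```

View pics/w9a.png

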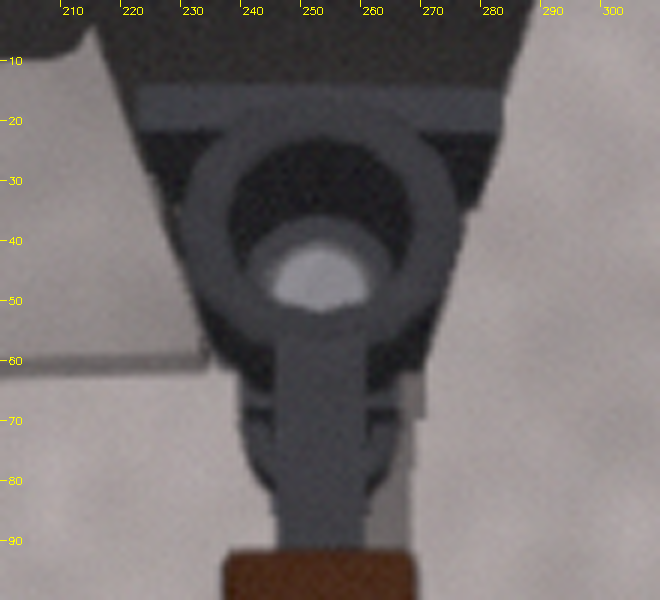

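View pics/s9a.png

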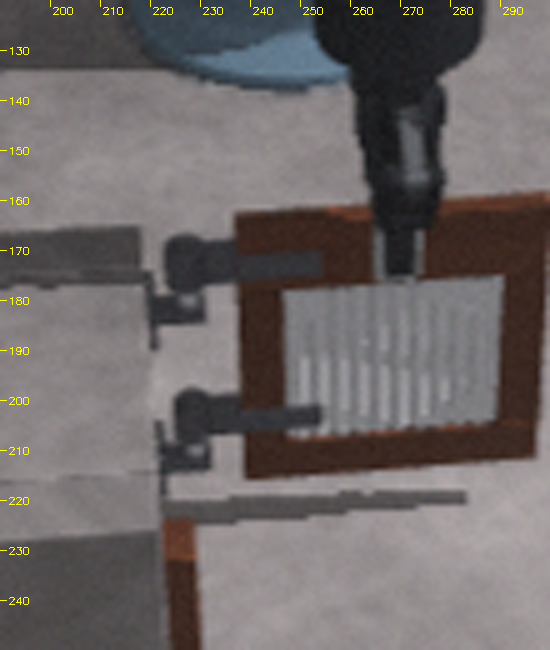

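```bash
python3 -m inch '[{"gripper":-1,"linear":[0,0.1,0],"twist":0},{"gripper":-1,"linear":[0,0.2,0],"twist":0},{"gripper":-1,"linear":[0,0.3,0],"twist":0},{"gripper":-1,"linear":[0,0.4,0],"twist":0},{"gripper":-1,"linear":[0,0.5,0],"twist":0}]'
python3 -m inch '[{"gripper":-1,"linear":[0,0.1,0],"twist":0},{"gripper":-1,"linear":[0,0.2,0],"twist":0},{"gripper":-1,"linear":[0,0.3,0],"twist":0},{"gripper":-1,"linear":[0,0.4,0],"twist":0},{"gripper":-1,"linear":[0,0.4,0],"twist":0}]'
python3 -c "
from h import *
to([.5047,-.0116,.168],88.2)"
```

```text
clock: 13.05
tool_pos: [0.5054, -0.0123, 0.1512]
orientation: [-90.0, 0.0, 88.2]
force: [0.6, -0.9, -2.3]
finger_gap: 0.131
clock: 13.68
tool_pos: [0.5053, -0.0123, 0.1472]
orientation: [-90.0, 0.0, 88.2]
force: [0.4, -0.5, -3.7]
finger_gap: 0.127
t 13.68 pos [505.3 -12.3 147.2] rpy [-89.99   0.    88.16] yaw 88.16 q [ -8.6  16.1 -16.   57.9  -0.  -96.7] F [ 0.4 -0.5 -3.7] M [0.13 0.02 0.03] gap 0.127
linear cm [ 0.07 -2.08  0.06] twist -0.04
```

```bash
python3 -m inch '[{"gripper":-1,"linear":[0,0.05,0],"twist":0},{"gripper":-1,"linear":[0,0.1,0],"twist":0},{"gripper":-1,"linear":[0,0.1,0],"twist":0}]'
python3 -m inch '[{"gripper":-1,"linear":[0,0.05,0],"twist":0},{"gripper":-1,"linear":[0,0.1,0],"twist":0},{"gripper":-1,"linear":[0,0.1,0],"twist":0}]'
python3 -c "
from h import *
to([.5047,-.0116,.168],88.2)"
```

```text
clock: 14.05
tool_pos: [0.5054, -0.0123, 0.1462]
orientation: [-90.0, 0.0, 88.2]
force: [-0.1, -0.3, -2.5]
finger_gap: 0.125
clock: 14.42
tool_pos: [0.5053, -0.0123, 0.1452]
orientation: [-90.0, 0.0, 88.2]
force: [-0.4, -0.5, -2.5]
finger_gap: 0.128
t 14.43 pos [505.3 -12.3 145.2] rpy [-89.99   0.    88.16] yaw 88.16 q [ -8.6  16.2 -16.2  57.6  -0.  -96.7] F [-0.4 -0.5 -2.5] M [ 0.03 -0.   -0.01] gap 0.128
linear cm [ 0.07 -2.28  0.06] twist -0.04
```

```bash
python3 -m inch '[{"gripper":-1,"linear":[0,0.05,0],"twist":0},{"gripper":-1,"linear":[0,0.05,0],"twist":0}]'
python3 -m inch '[{"gripper":-1,"linear":[0,0.05,0],"twist":0},{"gripper":-1,"linear":[0,0.05,0],"twist":0}]'
python3 -c "
from h import *
snap('scene','s10')
to([.5047,-.0116,.168],88.2)
crop('s10',190,120,300,250,5,'s10a')"
```

```text
clock: 14.68
tool_pos: [0.5053, -0.0123, 0.1447]
orientation: [-90.0, 0.0, 88.2]
force: [-0.3, 0.6, -1.9]
finger_gap: 0.125
clock: 14.92
tool_pos: [0.5054, -0.0123, 0.1444]
orientation: [-90.0, 0.0, 88.2]
force: [-0.3, 0.8, -1.4]
finger_gap: 0.124
t 14.97 pos [505.5 -12.3 144.4] rpy [-9.002e+01  1.000e-02  8.816e+01] yaw 88.16 q [ -8.6  16.2 -16.3  57.5  -0.  -96.7] F [-0.4  0.  -2.6] M [ 0.02  0.06 -0.04] gap 0.127
linear cm [ 0.07 -2.36  0.08] twist -0.04
```

View pics/s10a.png

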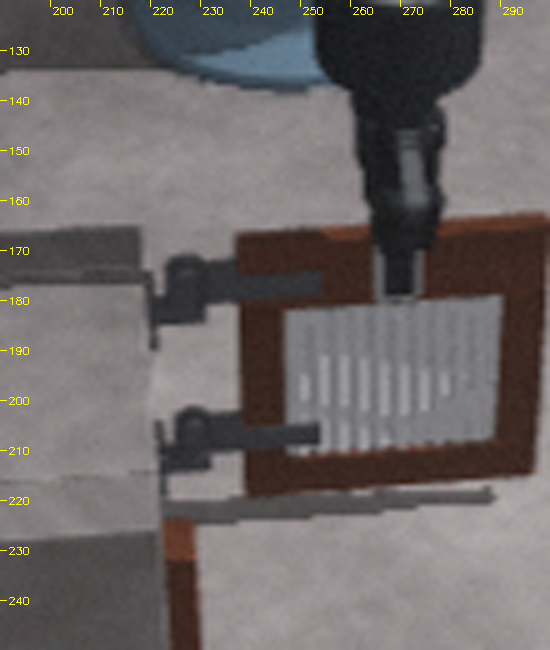

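```bash
python3 -m inch '[{"gripper":-1,"linear":[0,0.03,0],"twist":0},{"gripper":-1,"linear":[0,0.03,0],"twist":0}]'
python3 -m inch '[{"gripper":-1,"linear":[0,0.03,0],"twist":0},{"gripper":-1,"linear":[0,0.03,0],"twist":0}]'
python3 -c "
from h import *
to([.5047,-.0116,.168],88.2)"
```

```text
clock: 15.22
tool_pos: [0.5056, -0.0123, 0.1443]
orientation: [-90.0, 0.0, 88.2]
force: [-0.2, 0.5, -0.1]
finger_gap: 0.127
clock: 15.48
tool_pos: [0.5057, -0.0122, 0.1441]
orientation: [-90.0, -0.0, 88.2]
force: [-1.4, 1.6, 4.2]
finger_gap: 0.122
t 15.47 pos [505.7 -12.2 144.1] rpy [-9.005e+01 -1.000e-02  8.816e+01] yaw 88.16 q [ -8.6  16.2 -16.3  57.4   0.  -96.7] F [-1.4  1.6  4.2] M [ 0.14  0.3  -0.1 ] gap 0.122
linear cm [ 0.06 -2.39  0.1 ] twist -0.04
```

```bash
python3 -m inch '[{"gripper":-1,"linear":[0,0,0],"twist":0},{"gripper":-1,"linear":[0,0,0],"twist":0},{"gripper":-1,"linear":[0,0,0],"twist":0}]' 20
python3 -m inch '[{"gripper":-0.6,"linear":[0,0,0],"twist":0},{"gripper":-0.4,"linear":[0,0,0],"twist":0},{"gripper":-0.2,"linear":[0,0,0],"twist":0},{"gripper":0.2,"linear":[0,0,0],"twist":0},{"gripper":0.2,"linear":[0,0,0],"twist":0},{"gripper":0.2,"linear":[0,0,0],"twist":0}]'
python3 -c "
from h import *
snap('scene','s11');snap('wrist','w11')
to([.5047,-.0116,.26],88.2)
crop('s11',190,120,300,250,5,'s11a')"
```

```text
clock: 15.85
tool_pos: [0.5057, -0.0122, 0.1441]
orientation: [-90.1, -0.0, 88.2]
force: [-1.8, 1.1, 4.9]
finger_gap: 0.125
clock: 16.6
tool_pos: [0.5054, -0.0123, 0.1437]
orientation: [-90.0, 0.0, 88.2]
force: [-0.8, -0.3, -0.5]
finger_gap: 0.601
t 16.7 pos [505.4 -12.3 143.7] rpy [-9.001e+01  1.000e-02  8.816e+01] yaw 88.16 q [ -8.6  16.2 -16.4  57.4  -0.  -96.7] F [-0.1 -0.  -0.5] M [0.03 0.03 0.05] gap 0.601
linear cm [  0.07 -11.63   0.07] twist -0.04
```

View pics/s11a.png

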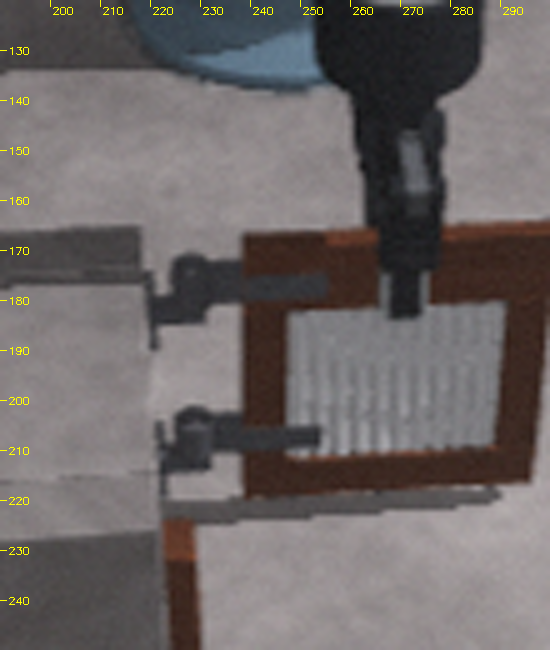

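View pics/w11.png

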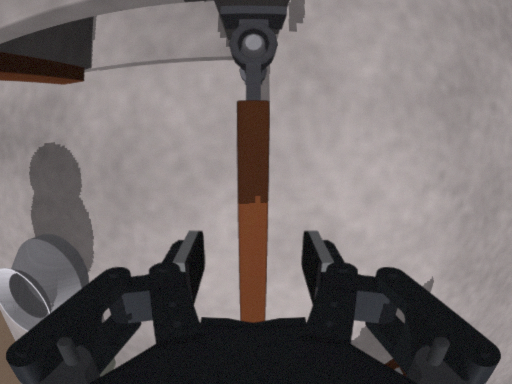

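```bash
python3 -m inch '[{"gripper":0.2,"linear":[0,-2,0],"twist":0},{"gripper":0.2,"linear":[0,-5,0],"twist":0},{"gripper":0.2,"linear":[0,-8,0],"twist":0},{"gripper":0.2,"linear":[0,-11,0],"twist":0},{"gripper":0.2,"linear":[0,-11,0],"twist":10},{"gripper":-1,"linear":[0,-11,0],"twist":20},{"gripper":-1,"linear":[0,-11,1],"twist":30},{"gripper":-1,"linear":[1,-11,3],"twist":40},{"gripper":-1,"linear":[1.3,-11,4],"twist":50},{"gripper":-1,"linear":[1.3,-11,4],"twist":60}]' 40
python3 -c "
from h import *
snap('wrist','w12');snap('scene','s12')
to([.462,.001,.14],-1.8)"
```

```text
clock: 17.95
tool_pos: [0.465, 0.0023, 0.2538]
orientation: [-90.0, 0.0, 27.9]
force: [0.5, -0.5, -0.2]
finger_gap: -0.004
t 18.05 pos [465.7   2.  253.8] rpy [-9.002e+01 -1.000e-02  2.819e+01] yaw 28.19 q [ -7.6   8.5  -9.5  72.   -0.  -35.7] F [ 1.1 -0.5 -0.1] M [ 0.04 -0.   -0.03] gap -0.002
linear cm [-0.37 11.38  0.09] twist 29.99
```

View pics/w12.png

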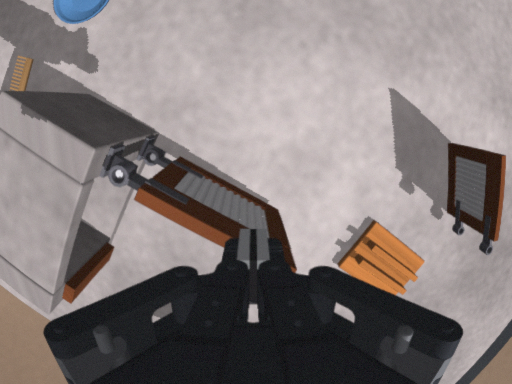

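View pics/s12.png

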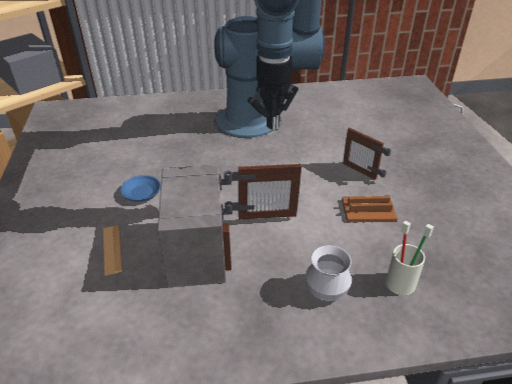

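```bash
python3 -m inch '[{"gripper":-1,"linear":[-0.4,0,0],"twist":10},{"gripper":-1,"linear":[-0.4,0,0],"twist":20},{"gripper":-1,"linear":[-0.4,2,0],"twist":30},{"gripper":-1,"linear":[-0.4,5,0],"twist":30},{"gripper":-1,"linear":[-0.4,8,0],"twist":30},{"gripper":-1,"linear":[-0.4,10,0],"twist":30},{"gripper":-1,"linear":[-0.4,11.2,0],"twist":30},{"gripper":-1,"linear":[-0.4,11.2,0],"twist":30}]'
python3 -c "
from h import *
snap('wrist','w13');snap('scene','s13')
to([.462,.001,.14],-1.8)
crop('s13',190,90,330,250,4,'s13a')"
```

```text
clock: 19.05
tool_pos: [0.4618, 0.0001, 0.1412]
orientation: [-90.0, 0.1, -1.8]
force: [0.9, -0.2, 0.4]
finger_gap: -0.001
t 19.15 pos [462.9  -0.  142.4] rpy [-9.001e+01 -6.000e-02 -1.800e+00] yaw -1.8 q [ -7.9  11.6 -22.7  55.6  -0.   -6.1] F [ 0.  -0.1 -0.4] M [-0.    0.03  0.02] gap -0.003
linear cm [-0.09  0.24  0.1 ] twist 0.0
```

View pics/w13.png

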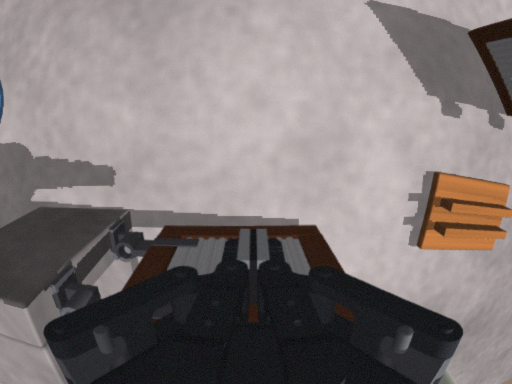

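View pics/s13a.png

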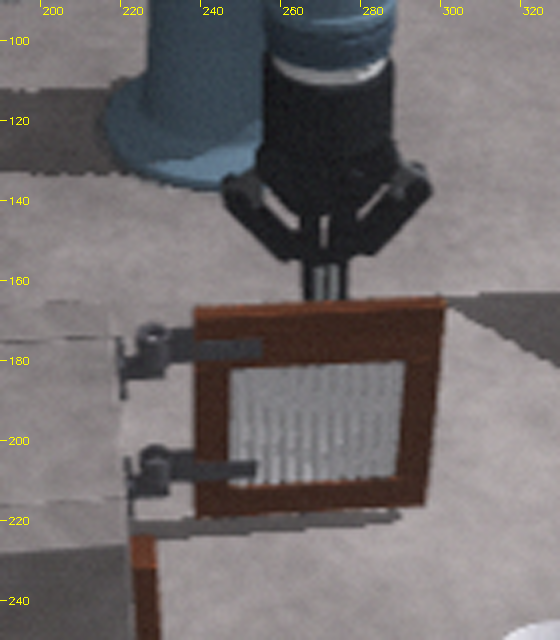

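```bash
cat >> h.py <<'E'
PIN=np.array([.5017,-.1099])
def pose(th,d,L=.11):
    t=np.radians(th); u=np.array([np.cos(t),np.sin(t)]); n=np.array([np.sin(t),-np.cos(t)])
    return PIN+L*u-d*n
def arc(ths,ds,z=.1425,th0=None):
    from workcell import arm
    o=arm.observe(); R=Rot.from_euler('xyz',o["orientation"],degrees=True).as_matrix(); p=o["tool_pos"]
    yaw=np.degrees(np.arctan2(R[1,0],R[0,0]))
    for th,d in zip(ths,ds):
        P=np.append(pose(th,d),z); l=R.T@(P-p)*100
        print(th,round(d*1000,1),"lin",np.round(l,2),"twist",round(yaw-(th-90),1))
E
python3 -c "
from h import *
arc([88.2]*4+[86,83,80,77,74,71],[.034,.028,.022,.018]+[.017]*6)"
```

```text
88.2 34.0 lin [ 0.83 -0.01  0.14] twist 0.0
88.2 28.0 lin [ 1.43 -0.01  0.14] twist 0.0
88.2 22.0 lin [ 2.03 -0.01  0.14] twist 0.0
88.2 18.0 lin [ 2.43 -0.01  0.14] twist 0.0
86 17.0 lin [ 2.95 -0.01  0.2 ] twist 2.2
83 17.0 lin [ 3.53 -0.01  0.25] twist 5.2
80 17.0 lin [ 4.11 -0.01  0.27] twist 8.2
77 17.0 lin [ 4.69 -0.01  0.26] twist 11.2
74 17.0 lin [ 5.28 -0.01  0.22] twist 14.2
71 17.0 lin [ 5.85 -0.01  0.15] twist 17.2
```

```bash
python3 -m inch '[{"gripper":-1,"linear":[0.8,0,0.1],"twist":0},{"gripper":-1,"linear":[1.4,0,0.1],"twist":0},{"gripper":-1,"linear":[2.0,0,0.1],"twist":0},{"gripper":-1,"linear":[2.4,0,0.1],"twist":0},{"gripper":-1,"linear":[2.7,0,0.2],"twist":1},{"gripper":-1,"linear":[3.0,0,0.2],"twist":2},{"gripper":-1,"linear":[3.3,0,0.2],"twist":4},{"gripper":-1,"linear":[3.5,0,0.25],"twist":5},{"gripper":-1,"linear":[3.8,0,0.25],"twist":6.5},{"gripper":-1,"linear":[4.1,0,0.27],"twist":8}]'
python3 -c "
from h import *
snap('wrist','w14');snap('scene','s14')
to([.462,.001,.14],-1.8)
arc([77,74,71,68,65,62,59,56,53,50],[.017]*10)
crop('s14',190,90,330,250,4,'s14a')"
```

```text
clock: 20.4
tool_pos: [0.5035, 0.0014, 0.1417]
orientation: [-90.0, -0.0, -9.9]
force: [-0.7, -0.7, 0.2]
finger_gap: -0.003
t 20.5 pos [503.8   1.4 141.7] rpy [-9.001e+01 -3.000e-02 -9.880e+00] yaw -9.88 q [ -7.1  16.1 -16.8  57.   -0.    2.8] F [-0.6  0.3 -1. ] M [ 0.    0.07 -0.01] gap 0.001
linear cm [-4.11  0.17 -0.76] twist -8.08
77 17.0 lin [ 0.6  -0.08  0.08] twist 3.1
74 17.0 lin [ 1.18 -0.07  0.12] twist 6.1
71 17.0 lin [ 1.77 -0.07  0.13] twist 9.1
68 17.0 lin [ 2.35 -0.07  0.11] twist 12.1
65 17.0 lin [ 2.93 -0.07  0.06] twist 15.1
62 17.0 lin [ 3.51 -0.07 -0.02] twist 18.1
59 17.0 lin [ 4.08 -0.07 -0.13] twist 21.1
56 17.0 lin [ 4.65 -0.07 -0.27] twist 24.1
53 17.0 lin [ 5.2  -0.07 -0.43] twist 27.1
50 17.0 lin [ 5.75 -0.07 -0.63] twist 30.1
```

View pics/w14.png

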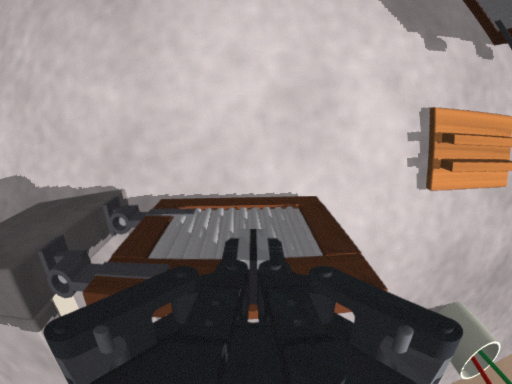

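View pics/s14a.png

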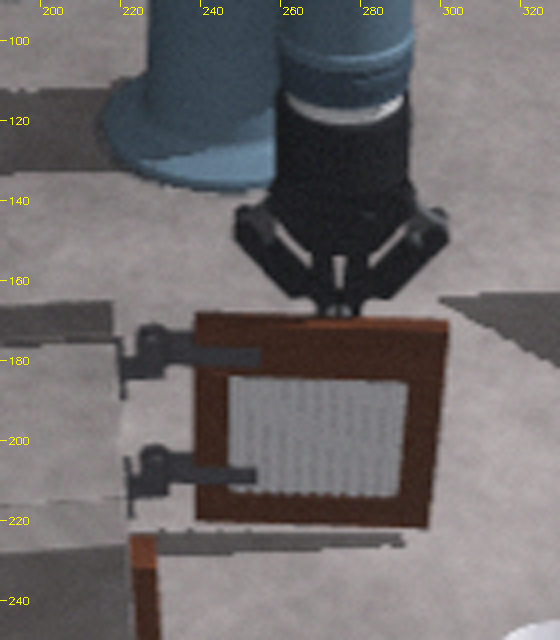

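Shutter is turning with the fingers; knuckles stay on pins, forces under 2 N. Continue the arc.

```bash
python3 -m inch '[{"gripper":-1,"linear":[0.6,0,0.1],"twist":3},{"gripper":-1,"linear":[1.2,0,0.1],"twist":6},{"gripper":-1,"linear":[1.8,0,0.1],"twist":9},{"gripper":-1,"linear":[2.35,0,0.1],"twist":12},{"gripper":-1,"linear":[2.9,0,0.05],"twist":15},{"gripper":-1,"linear":[3.5,0,0],"twist":18},{"gripper":-1,"linear":[4.1,0,-0.1],"twist":21},{"gripper":-1,"linear":[4.65,0,-0.25],"twist":24},{"gripper":-1,"linear":[5.2,0,-0.4],"twist":27},{"gripper":-1,"linear":[5.75,0,-0.6],"twist":30}]'
python3 -c "
from h import *
snap('scene','s15')
to([.462,.001,.14],-1.8)
arc([47,44,41,38,35,32,29,26,23,20],[.017]*10)
crop('s15',190,90,330,250,4,'s15a')"
```

```text
clock: 21.75
tool_pos: [0.5591, -0.0143, 0.1416]
orientation: [-90.0, 0.0, -39.9]
force: [0.3, 0.6, -0.2]
finger_gap: 0.004
t 21.8 pos [559.8 -14.7 141.7] rpy [-8.999e+01 -4.000e-02 -4.002e+01] yaw -40.02 q [-8.  22.2 -8.  59.7 -0.  32. ] F [ 1.3 -0.8 -0.5] M [-0.05 -0.09  0.02] gap -0.001
linear cm [-8.5   0.16 -5.08] twist -38.22
47 17.0 lin [ 0.55 -0.08  0.05] twist 3.0
44 17.0 lin [ 1.13 -0.08  0.09] twist 6.0
41 17.0 lin [ 1.71 -0.08  0.11] twist 9.0
38 17.0 lin [ 2.29 -0.08  0.09] twist 12.0
35 17.0 lin [ 2.87 -0.08  0.04] twist 15.0
32 17.0 lin [ 3.45 -0.08 -0.04] twist 18.0
29 17.0 lin [ 4.02 -0.08 -0.15] twist 21.0
26 17.0 lin [ 4.59 -0.08 -0.28] twist 24.0
23 17.0 lin [ 5.15 -0.08 -0.45] twist 27.0
20 17.0 lin [ 5.7  -0.08 -0.65] twist 30.0
```

View pics/s15a.png

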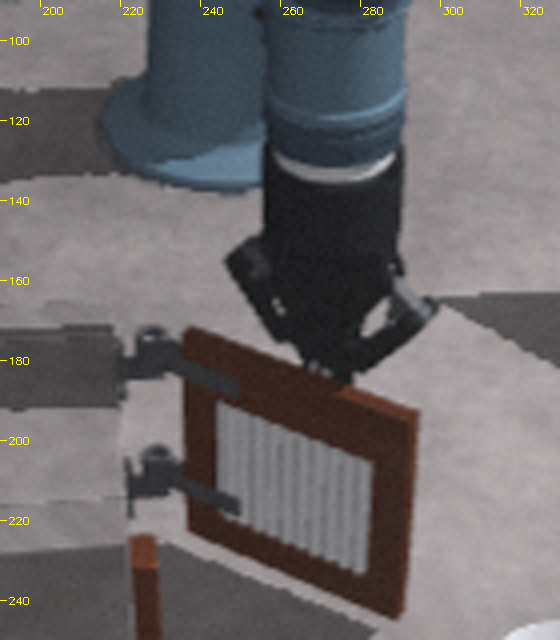

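```bash
python3 -m inch '[{"gripper":-1,"linear":[0.6,0,0.05],"twist":3},{"gripper":-1,"linear":[1.15,0,0.1],"twist":6},{"gripper":-1,"linear":[1.7,0,0.1],"twist":9},{"gripper":-1,"linear":[2.3,0,0.1],"twist":12},{"gripper":-1,"linear":[2.9,0,0.05],"twist":15},{"gripper":-1,"linear":[3.45,0,0],"twist":18},{"gripper":-1,"linear":[4.0,0,-0.15],"twist":21},{"gripper":-1,"linear":[4.6,0,-0.3],"twist":24},{"gripper":-1,"linear":[5.15,0,-0.45],"twist":27},{"gripper":-1,"linear":[5.7,0,-0.65],"twist":30}]'
python3 -c "
from h import *
snap('scene','s16')
to([.462,.001,.14],-1.8)
arc([17,14,12,10,8,6,4,2,0,-1.8],[.017]*10)
crop('s16',190,90,330,290,4,'s16a')"
```

```text
clock: 23.05
tool_pos: [0.5985, -0.0558, 0.1416]
orientation: [-90.0, 0.0, -69.9]
force: [0.5, 1.1, 0.2]
finger_gap: 0.001
t 23.1 pos [599.  -56.5 141.6] rpy [-9.000e+01 -3.000e-02 -6.999e+01] yaw -69.99 q [-11.4  26.8  -0.8  62.3  -0.   58.6] F [-0.1 -1.2 -0.3] M [-0.   -0.06 -0.02] gap 0.001
linear cm [-10.09   0.16 -10.9 ] twist -68.19
17 17.0 lin [ 0.57 -0.09  0.11] twist 3.0
14 17.0 lin [ 1.15 -0.09  0.15] twist 6.0
12 17.0 lin [ 1.54 -0.09  0.16] twist 8.0
10 17.0 lin [ 1.93 -0.09  0.16] twist 10.0
8 17.0 lin [ 2.32 -0.09  0.15] twist 12.0
6 17.0 lin [ 2.7  -0.09  0.12] twist 14.0
4 17.0 lin [ 3.09 -0.09  0.08] twist 16.0
2 17.0 lin [ 3.47 -0.09  0.02] twist 18.0
0 17.0 lin [ 3.86 -0.09 -0.05] twist 20.0
-1.8 17.0 lin [ 4.2  -0.09 -0.12] twist 21.8
```

View pics/s16a.png

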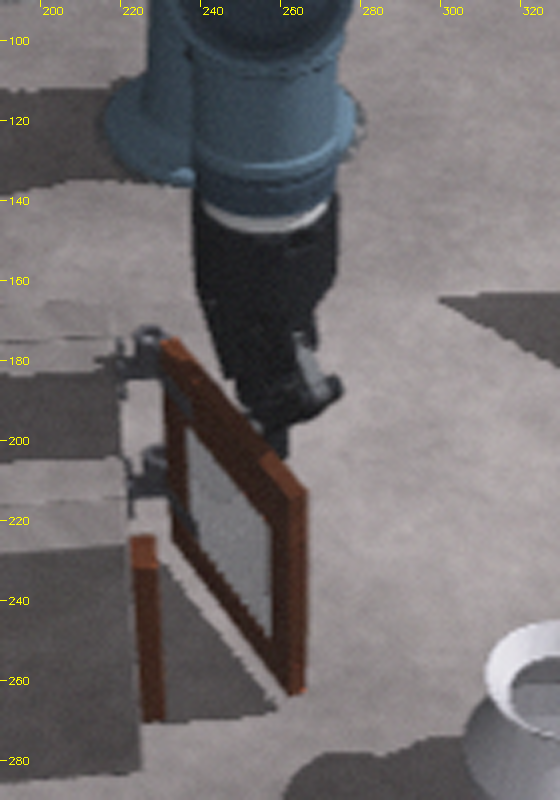

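```bash
python3 -m inch '[{"gripper":-1,"linear":[0.4,0,0.1],"twist":2},{"gripper":-1,"linear":[0.75,0,0.1],"twist":4},{"gripper":-1,"linear":[1.15,0,0.15],"twist":6},{"gripper":-1,"linear":[1.5,0,0.15],"twist":8},{"gripper":-1,"linear":[1.75,0,0.15],"twist":9},{"gripper":-1,"linear":[1.95,0,0.15],"twist":10},{"gripper":-1,"linear":[2.15,0,0.15],"twist":11},{"gripper":-1,"linear":[2.3,0,0.15],"twist":12},{"gripper":-1,"linear":[2.5,0,0.15],"twist":13},{"gripper":-1,"linear":[2.7,0,0.1],"twist":14}]'
python3 -c "
from h import *
snap('scene','s17');snap('top','t17')
to([.462,.001,.14],-1.8)
arc([4,2,0,-1.8],[.017]*10)
crop('s17',190,150,290,290,5,'s17a')"
```

```text
clock: 24.35
tool_pos: [0.6089, -0.0809, 0.1417]
orientation: [-90.0, -0.0, -83.9]
force: [-0.5, -0.8, 0.5]
finger_gap: 0.0
t 24.45 pos [608.9 -81.1 141.7] rpy [-8.999e+01 -1.000e-02 -8.388e+01] yaw -83.88 q [-13.5  28.3   1.5  63.2  -0.   70.4] F [-0.6 -0.6 -0.2] M [ 0.06  0.01 -0.03] gap -0.003
linear cm [ -9.73   0.17 -13.73] twist -82.08
4 17.0 lin [ 0.43 -0.08  0.09] twist 2.1
2 17.0 lin [ 0.82 -0.08  0.13] twist 4.1
0 17.0 lin [ 1.21 -0.08  0.15] twist 6.1
-1.8 17.0 lin [ 1.56 -0.08  0.16] twist 7.9
```

View pics/s17a.png

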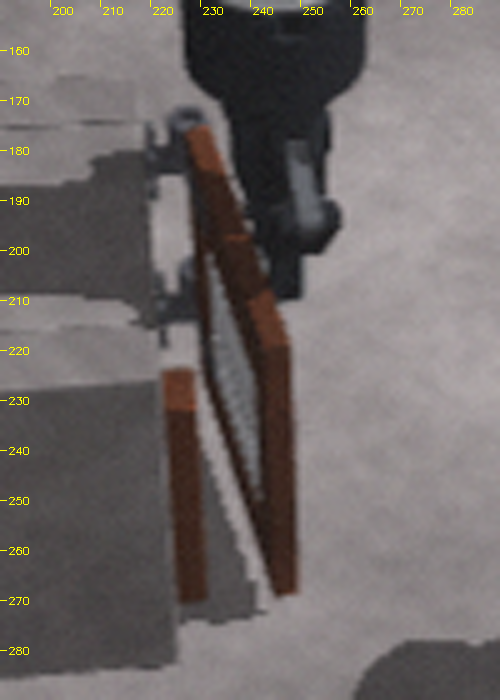

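```bash
python3 -m inch '[{"gripper":-1,"linear":[0.2,0,0.1],"twist":1},{"gripper":-1,"linear":[0.4,0,0.1],"twist":2},{"gripper":-1,"linear":[0.6,0,0.1],"twist":3},{"gripper":-1,"linear":[0.8,0,0.1],"twist":4},{"gripper":-1,"linear":[0.95,0,0.1],"twist":5},{"gripper":-1,"linear":[1.1,0,0.1],"twist":6},{"gripper":-1,"linear":[1.2,0,0.1],"twist":6},{"gripper":-1,"linear":[1.2,0,0.1],"twist":6}]'
python3 -c "
from h import *
snap('scene','s18');snap('wrist','w18')
to([.462,.001,.14],-1.8)
arc([0,-1.8],[.017]*10)
crop('s18',190,150,290,290,5,'s18a')"
```

```text
clock: 25.45
tool_pos: [0.6111, -0.0927, 0.1417]
orientation: [-90.0, -0.0, -89.8]
force: [0.5, -0.2, 0.8]
finger_gap: 0.001
t 25.55 pos [611.1 -92.6 141.7] rpy [-9.000e+01 -1.000e-02 -8.984e+01] yaw -89.84 q [-14.5  28.7   2.2  63.5  -0.   75.3] F [0.2 0.7 0. ] M [0.   0.02 0.01] gap -0.002
linear cm [ -9.4    0.17 -14.88] twist -88.04
0 17.0 lin [ 0.03 -0.08  0.06] twist 0.2
-1.8 17.0 lin [ 0.37 -0.08  0.11] twist 2.0
```

View pics/s18a.png

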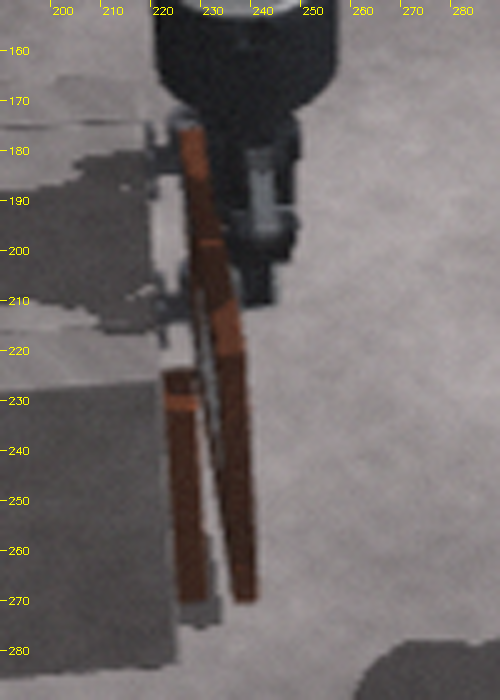

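View pics/w18.png

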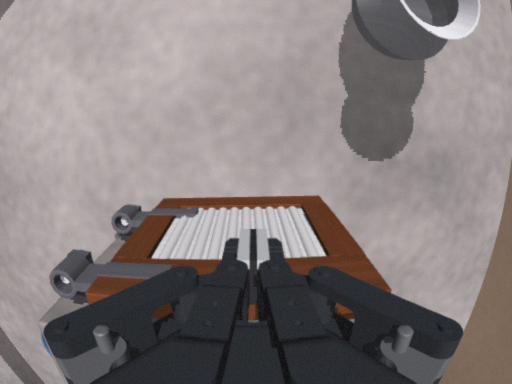

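```bash
python3 -m inch '[{"gripper":-1,"linear":[0.1,0,0],"twist":0.5},{"gripper":-1,"linear":[0.2,0,0],"twist":1},{"gripper":-1,"linear":[0.3,0,0],"twist":1.5},{"gripper":-1,"linear":[0.35,0,0],"twist":2},{"gripper":-1,"linear":[0.35,0,0],"twist":2}]'
python3 -m inch '[{"gripper":-1,"linear":[0.05,0,0],"twist":0},{"gripper":-1,"linear":[0.05,0,0],"twist":0}]'
python3 -c "
from h import *
snap('scene','s19');
to([.462,.001,.14],-1.8)
crop('s19',190,150,290,290,5,'s19a')"
```

```text
clock: 26.18
tool_pos: [0.6111, -0.0962, 0.1417]
orientation: [-90.0, -0.0, -91.8]
force: [-0.5, -0.1, -0.8]
finger_gap: 0.001
clock: 26.42
tool_pos: [0.6111, -0.0966, 0.1417]
orientation: [-90.0, -0.0, -91.8]
force: [-0.8, 0.6, 0.1]
finger_gap: 0.005
t 26.48 pos [611.1 -96.6 141.7] rpy [-90.    -0.   -91.84] yaw -91.84 q [-14.9  28.8   2.3  63.6  -0.   77. ] F [-0.  -0.2 -0.5] M [ 0.07 -0.04  0.01] gap 0.002
linear cm [ -9.28   0.17 -15.22] twist -90.04
```

View pics/s19a.png

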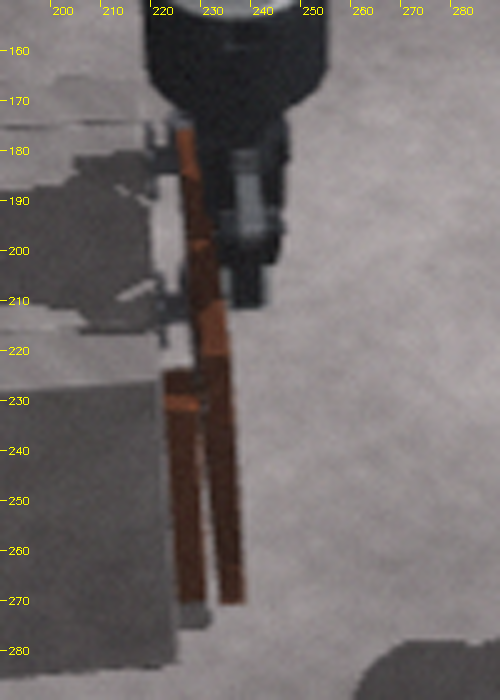

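```bash
for i in 1 2; do python3 -m inch '[{"gripper":-1,"linear":[0.05,0,0],"twist":0},{"gripper":-1,"linear":[0.1,0,0],"twist":0},{"gripper":-1,"linear":[0.1,0,0],"twist":0}]' | egrep 'pos|force'; done
python3 -c "
from h import *
snap('scene','s20');
to([.462,.001,.14],-1.8)
crop('s20',190,150,290,290,5,'s20a')"
```

```text
tool_pos: [0.6111, -0.0977, 0.1417]
force: [0.6, -0.7, 0.5]
tool_pos: [0.611, -0.0987, 0.1417]
force: [0.4, 0.5, 0.6]
t 27.27 pos [611.  -98.6 141.7] rpy [-9.000e+01 -1.000e-02 -9.184e+01] yaw -91.84 q [-15.   28.8   2.4  63.6  -0.   76.8] F [ 0.3 -1.1 -0.1] M [ 0.03 -0.05  0.02] gap 0.001
linear cm [ -9.48   0.17 -15.22] twist -90.04
```

View pics/s20a.png

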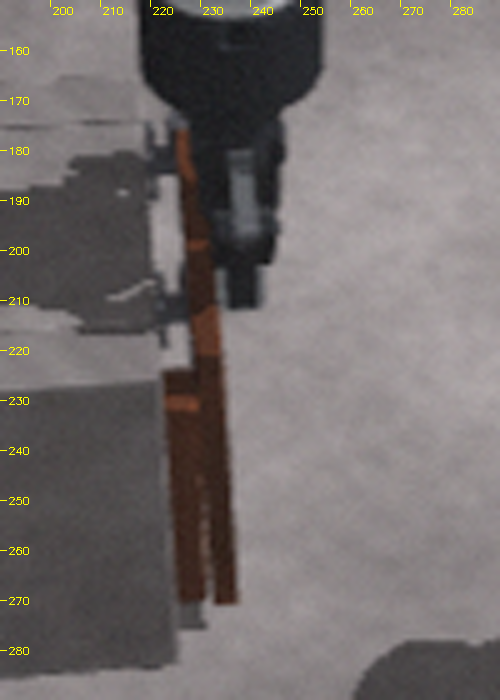

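```bash
python3 -m inch '[{"gripper":-1,"linear":[0.05,0,0],"twist":0},{"gripper":-1,"linear":[0.05,0,0],"twist":0}]' | egrep 'pos|force'
python3 -m inch '[{"gripper":-1,"linear":[0.05,0,0],"twist":0},{"gripper":-1,"linear":[0.05,0,0],"twist":0}]' | egrep 'pos|force'
```

```text
tool_pos: [0.611, -0.099, 0.1417]
force: [-0.3, 1.5, -0.0]
tool_pos: [0.611, -0.099, 0.1417]
force: [1.1, 2.9, 0.7]
```

```bash
python3 -m inch '[{"gripper":-1,"linear":[0.03,0,0],"twist":0},{"gripper":-1,"linear":[0.03,0,0],"twist":0},{"gripper":-1,"linear":[0.03,0,0],"twist":0}]' | egrep 'pos|force'
python3 -c "
from h import *
snap('scene','s21');
to([.462,.001,.14],-1.8)
crop('s21',190,150,290,290,5,'s21a')"
```

```text
tool_pos: [0.611, -0.0991, 0.1417]
force: [0.5, 5.2, 1.0]
t 28.2 pos [611.  -99.1 141.7] rpy [-9.000e+01  8.000e-02 -9.181e+01] yaw -91.81 q [-15.1  28.8   2.4  63.6   0.1  76.7] F [-0.4  4.3  1. ] M [ 1.04 -0.16 -0.01] gap -0.005
linear cm [ -9.53   0.18 -15.21] twist -90.01
```

View pics/s21a.png

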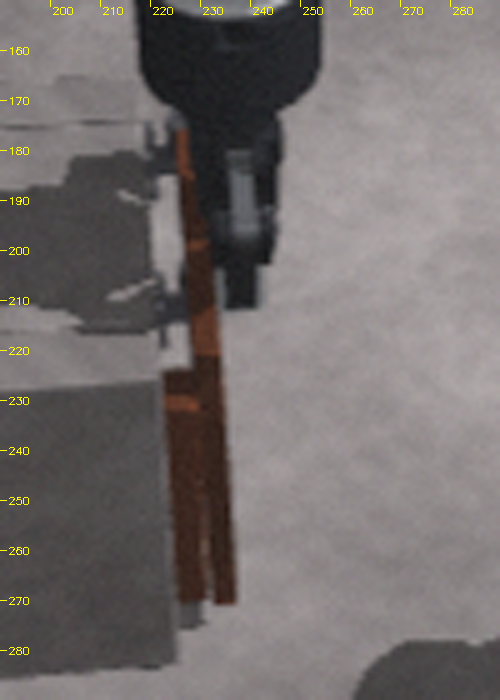

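```bash
python3 -m inch '[{"gripper":-1,"linear":[-0.1,0,0],"twist":0},{"gripper":-1,"linear":[-0.3,0,0],"twist":0},{"gripper":-1,"linear":[-0.8,0,0],"twist":0},{"gripper":-1,"linear":[-2,0,0],"twist":0},{"gripper":-1,"linear":[-4,0,0],"twist":0},{"gripper":-1,"linear":[-7,-2,0],"twist":0},{"gripper":-1,"linear":[-9,-6,0],"twist":0},{"gripper":-1,"linear":[-9,-10,0],"twist":0},{"gripper":-1,"linear":[-9,-12,0],"twist":0}]'
python3 -c "
from h import *
snap('scene','s22');snap('wrist','w22');snap('top','t22')
to([.462,.001,.14],-1.8)
crop('s22',190,150,290,290,5,'s22a');crop('t22',260,120,350,230,6,'t22a')"
```

```text
clock: 29.32
tool_pos: [0.6147, -0.0082, 0.2645]
orientation: [-89.8, -0.0, -91.7]
force: [0.8, -0.4, 0.2]
finger_gap: 0.003
t 29.48 pos [614.6  -8.9 262.7] rpy [-8.985e+01 -2.000e-02 -9.177e+01] yaw -91.77 q [-6.7 26.2 16.2 79.9 -0.  85. ] F [ 0.2 -0.7  0.1] M [-0.    0.07 -0.02] gap -0.004
linear cm [ -0.52  12.23 -15.32] twist -89.97
```

View pics/s22a.png

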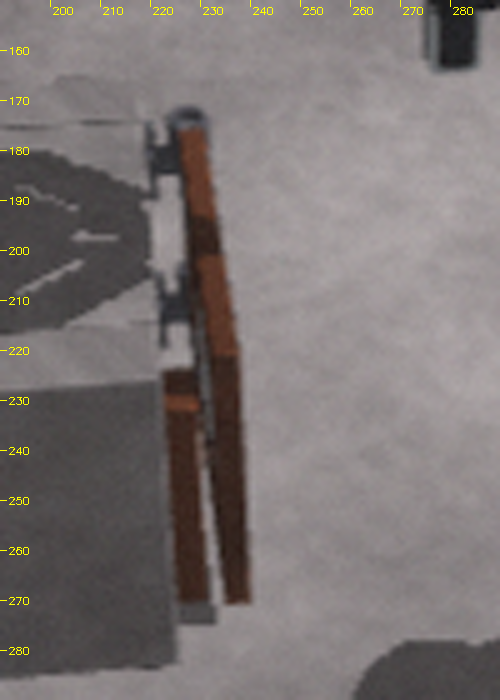

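View pics/w22.png

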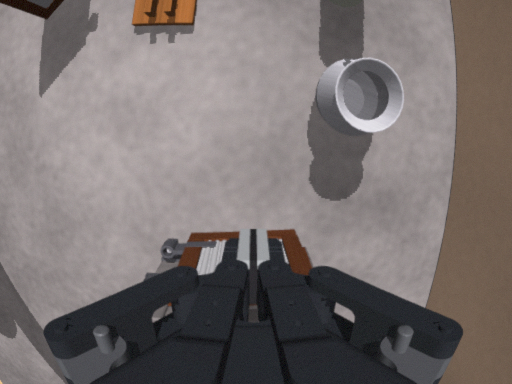

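View pics/t22a.png

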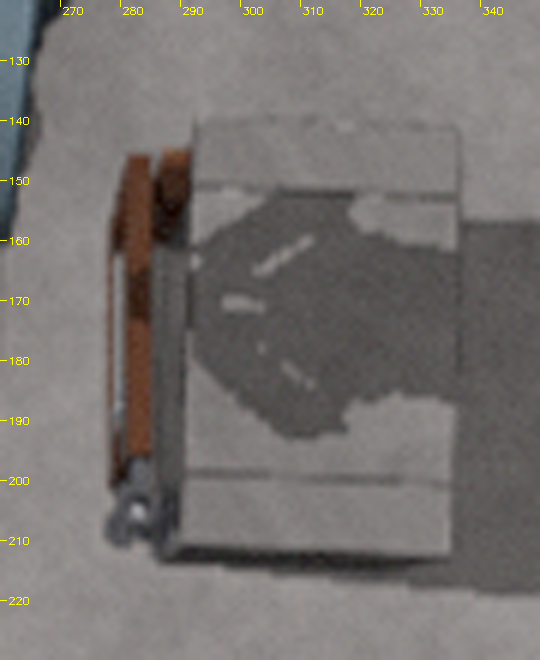

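```bash
python3 - <<'E'
from h import *
snap('scene','s23');snap('top','t23')
crop('s23',190,160,270,280,6,'s23a');crop('t23',270,130,350,220,8,'t23a')
import cv2
print(np.abs(cv2.imread('pics/s23.png').astype(int)-cv2.imread('pics/s22.png')).max(axis=2)[160:280,190:270].max())
E
```

```text
58
```

View pics/s23a.png

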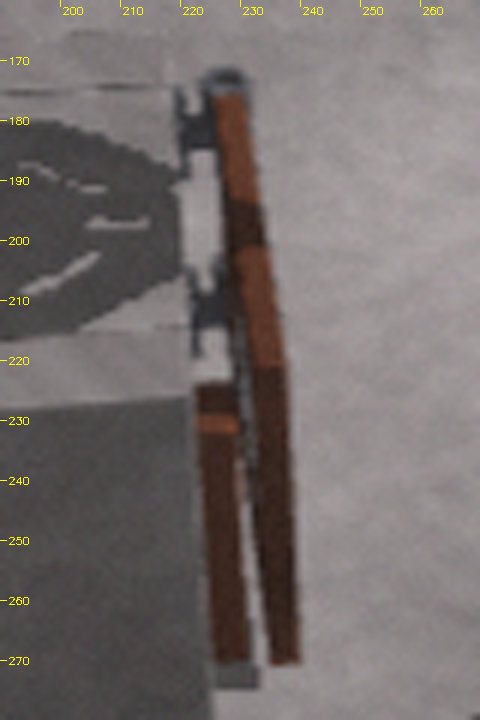

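View pics/t23a.png

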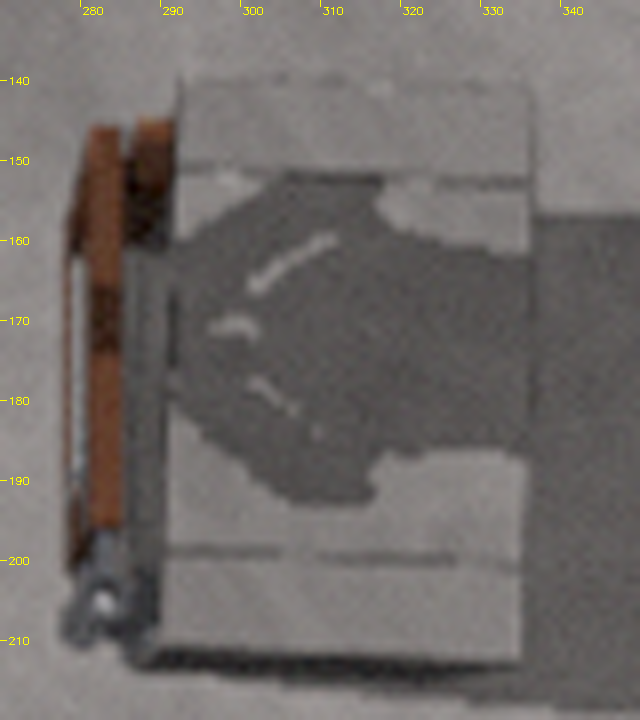

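```bash
python3 - <<'E'
from h import *
def hd(a,b): d=b-a; return np.round(np.degrees(np.arctan2(d[1],d[0])),2)
a=atz('t23',(282.9,195.5),.178);b=atz('t23',(283.0,146.2),.176)
print("shutter top",a,b,hd(a,b))
c=atz('t23',(291,211),.18);e=atz('t23',(292.3,140.5),.18); print("niche",c,e,hd(c,e))
a=atz('s23',(228.5,176),.178);b=atz('s23',(234.5,220.5),.175); print("scene sh",a,b,hd(a,b))
c=atz('s23',(218.0,166.5),.18);e=atz('s23',(221.3,226),.18); print("niche",c,e,hd(c,e))
P=pose(-1.8,0,.024),pose(-1.8,0,.174)
for p in P:
    for x in (-.006,.006): print(proj('s23',[p[0],p[1]+x,.178]),proj('t23',[p[0],p[1]+x,.178]))
E
```

```text
shutter top [ 0.52798752 -0.11183581  0.178     ] [ 0.67390397 -0.11277662  0.176     ] -0.37
niche [ 0.48319451 -0.13473876  0.18      ] [ 0.69004907 -0.1397784   0.18      ] -1.4
scene sh [ 0.53342762 -0.11031777  0.178     ] [ 0.68028142 -0.11271191  0.175     ] -0.93
niche [ 0.49613742 -0.1311823   0.18      ] [ 0.69778479 -0.14114571  0.18      ] -2.83
[225.41909484 174.21467747] [284.57331255 196.29974801]
[230.61824166 173.74440018] [280.4130099  196.28033356]
[230.01373426 218.32011656] [285.97826227 145.47135809]
[235.82358798 217.73230303] [281.88363668 145.46170044]
```

```bash
python3 -m inch '[{"gripper":-1,"linear":[-3,-2,0],"twist":0},{"gripper":-1,"linear":[-3,-2,0],"twist":0},{"gripper":-1,"linear":[-3,-2,0],"twist":0},{"gripper":-1,"linear":[-3,-2,0],"twist":0},{"gripper":-1,"linear":[-3,-2,0],"twist":0},{"gripper":-1,"linear":[-3,-2,0],"twist":0},{"gripper":-1,"linear":[-3,-2,0],"twist":0},{"gripper":-1,"linear":[-3,-2,0],"twist":0}]'
python3 - <<'E'
from h import *
snap('scene','s24');snap('top','t24');snap('wrist','w24')
a=cv2.imread('pics/s23.png');b=cv2.imread('pics/s24.png')
cv2.imwrite('pics/cmp24.png',cv2.resize(np.hstack([a[160:280,190:270],b[160:280,190:270]]),None,fx=4,fy=4,interpolation=cv2.INTER_CUBIC))
E
```

```text
clock: 30.58
tool_pos: [0.6149, 0.02, 0.2817]
orientation: [-90.0, -0.0, -91.8]
force: [-0.2, 0.3, 0.1]
finger_gap: 0.0
```

View pics/cmp24.png

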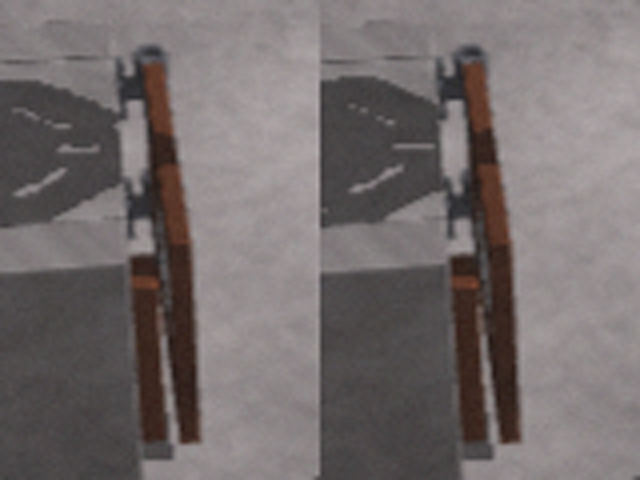

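View pics/s24.png

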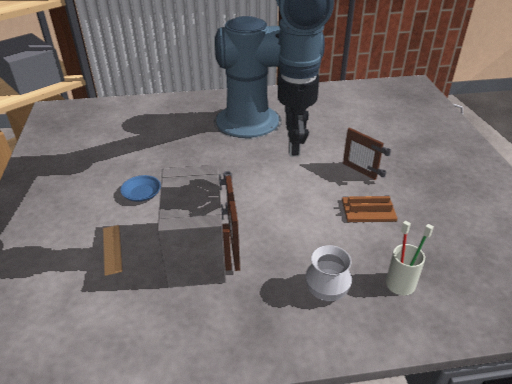

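```bash
python3 -c "
from h import *
to([.611,.005,.1417],-91.8);to([.611,-.085,.1417],-91.8)"
```

```text
t 30.73 pos [614.9  20.1 281.7] rpy [-8.999e+01 -1.000e-02 -9.184e+01] yaw -91.84 q [-4.  26.5 19.5 83.  -0.  87.8] F [-0.2 -0.3  0. ] M [-0.04  0.04 -0.03] gap 0.003
linear cm [ 1.52 14.   -0.34] twist -0.04
t 30.73 pos [614.9  20.1 281.7] rpy [-8.999e+01 -1.000e-02 -9.184e+01] yaw -91.84 q [-4.  26.5 19.5 83.  -0.  87.8] F [-0.2 -0.3  0. ] M [-0.04  0.04 -0.03] gap 0.003
linear cm [10.51 14.   -0.05] twist -0.04
```

```bash
python3 -m inch '[{"gripper":-1,"linear":[1.5,3,1],"twist":0},{"gripper":-1,"linear":[1.5,7,2.2],"twist":0},{"gripper":-1,"linear":[1.5,11,2.2],"twist":0},{"gripper":-1,"linear":[1.5,14,2.2],"twist":0},{"gripper":-1,"linear":[4,14,2.2],"twist":0},{"gripper":-1,"linear":[7,14,2.2],"twist":0},{"gripper":-1,"linear":[9.5,14,2.2],"twist":0},{"gripper":-1,"linear":[10.5,14,2.2],"twist":0},{"gripper":-1,"linear":[10.5,14,2.2],"twist":0}]' | egrep 'pos|force'
python3 -m inch '[{"gripper":-1,"linear":[0.1,0,0],"twist":0},{"gripper":-1,"linear":[0.2,0,0],"twist":0},{"gripper":-1,"linear":[0.3,0,0],"twist":0},{"gripper":-1,"linear":[0.4,0,0],"twist":0},{"gripper":-1,"linear":[0.5,0,0],"twist":0},{"gripper":-1,"linear":[0.6,0,0],"twist":0},{"gripper":-1,"linear":[0.7,0,0],"twist":0},{"gripper":-1,"linear":[0.7,0,0],"twist":0}]' | egrep 'pos|force'
python3 -c "
from h import *
snap('scene','s25')
crop('s25',190,160,270,280,6,'s25a')
to([.636,-.085,.1417],-91.8)"
```

```text
tool_pos: [0.6335, -0.0858, 0.1417]
force: [0.4, -0.0, 0.1]
tool_pos: [0.6332, -0.0927, 0.1417]
force: [-0.2, 0.3, 0.1]
t 32.9 pos [633.2 -92.7 141.7] rpy [-90.    -0.   -91.85] yaw -91.85 q [-14.   31.2   6.4  65.2  -0.   77.8] F [ 0.2  0.3 -0.8] M [ 0.   -0.03  0.  ] gap -0.001
linear cm [-0.78 -0.    0.25] twist -0.05
```

View pics/s25a.png

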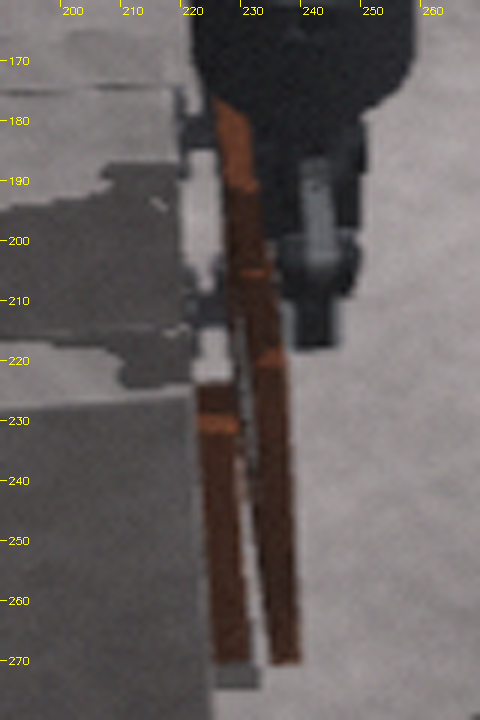

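```bash
python3 -m inch '[{"gripper":-1,"linear":[0.1,0,0],"twist":0},{"gripper":-1,"linear":[0.2,0,0],"twist":0},{"gripper":-1,"linear":[0.3,0,0],"twist":0},{"gripper":-1,"linear":[0.4,0,0],"twist":0},{"gripper":-1,"linear":[0.4,0,0],"twist":0}]' | egrep 'pos|force'
python3 -m inch '[{"gripper":-1,"linear":[0.05,0,0],"twist":0},{"gripper":-1,"linear":[0.1,0,0],"twist":0},{"gripper":-1,"linear":[0.1,0,0],"twist":0}]' | egrep 'pos|force'
python3 -m inch '[{"gripper":-1,"linear":[0.05,0,0],"twist":0},{"gripper":-1,"linear":[0.1,0,0],"twist":0},{"gripper":-1,"linear":[0.1,0,0],"twist":0}]' | egrep 'pos|force'
```

```text
tool_pos: [0.6332, -0.0967, 0.1417]
force: [0.4, -0.6, 0.3]
tool_pos: [0.6331, -0.0976, 0.1417]
force: [0.0, 1.4, 0.1]
tool_pos: [0.6331, -0.0987, 0.1417]
force: [1.0, -1.0, -0.1]
```

```bash
python3 -m inch '[{"gripper":-1,"linear":[0.05,0,0],"twist":0},{"gripper":-1,"linear":[0.05,0,0],"twist":0},{"gripper":-1,"linear":[0.05,0,0],"twist":0}]' | egrep 'pos|force'
python3 -m inch '[{"gripper":-1,"linear":[0.05,0,0],"twist":0},{"gripper":-1,"linear":[0.05,0,0],"twist":0},{"gripper":-1,"linear":[0.05,0,0],"twist":0}]' | egrep 'pos|force'
```

```text
tool_pos: [0.6331, -0.0991, 0.1417]
force: [-0.5, 0.2, 0.3]
tool_pos: [0.633, -0.0996, 0.1417]
force: [-0.5, -0.4, 0.5]
```

```bash
python3 -m inch '[{"gripper":-1,"linear":[0.05,0,0],"twist":0},{"gripper":-1,"linear":[0.05,0,0],"twist":0},{"gripper":-1,"linear":[0.05,0,0],"twist":0}]' | egrep 'pos|force'
python3 -c "
from h import *
snap('scene','s26')
crop('s26',190,160,270,280,6,'s26a')
to([.636,-.085,.1417],-91.8)"
```

```text
tool_pos: [0.633, -0.0999, 0.1417]
force: [0.5, 1.1, 0.3]
t 35.45 pos [ 633.  -100.   141.7] rpy [-9.000e+01  1.000e-02 -9.184e+01] yaw -91.84 q [-14.6  31.3   6.6  65.3   0.   77.2] F [-0.8  1.2 -0.4] M [ 0.25 -0.05 -0.03] gap 0.002
linear cm [-1.5   0.    0.25] twist -0.04
```

View pics/s26a.png

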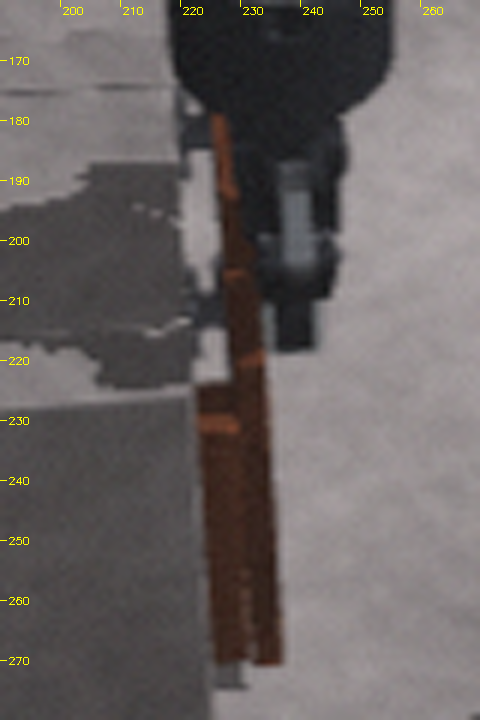

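Contact with the stop at ~1.5 N. Now a very slow retreat.

```bash
python3 -m inch '[{"gripper":-1,"linear":[-0.01,0,0],"twist":0},{"gripper":-1,"linear":[-0.02,0,0],"twist":0},{"gripper":-1,"linear":[-0.03,0,0],"twist":0},{"gripper":-1,"linear":[-0.04,0,0],"twist":0},{"gripper":-1,"linear":[-0.06,0,0],"twist":0},{"gripper":-1,"linear":[-0.08,0,0],"twist":0},{"gripper":-1,"linear":[-0.1,0,0],"twist":0},{"gripper":-1,"linear":[-0.12,0,0],"twist":0},{"gripper":-1,"linear":[-0.15,0,0],"twist":0},{"gripper":-1,"linear":[-0.2,0,0],"twist":0}]' | egrep 'pos|force'
python3 -m inch '[{"gripper":-1,"linear":[-0.1,0,0],"twist":0},{"gripper":-1,"linear":[-0.2,0,0],"twist":0},{"gripper":-1,"linear":[-0.3,0,0],"twist":0},{"gripper":-1,"linear":[-0.5,0,0],"twist":0},{"gripper":-1,"linear":[-0.8,0,0],"twist":0},{"gripper":-1,"linear":[-1.5,0,0],"twist":0},{"gripper":-1,"linear":[-3,0,0],"twist":0},{"gripper":-1,"linear":[-5,0,0],"twist":0},{"gripper":-1,"linear":[-8,0,0],"twist":0},{"gripper":-1,"linear":[-9,0,0],"twist":0}]' | egrep 'pos|force'
python3 -m inch '[{"gripper":-1,"linear":[0,-3,0],"twist":0},{"gripper":-1,"linear":[0,-7,0],"twist":0},{"gripper":-1,"linear":[0,-11,0],"twist":0},{"gripper":-1,"linear":[0,-11,0],"twist":0},{"gripper":-1,"linear":[0,-11,0],"twist":0},{"gripper":-1,"linear":[0,-11,0],"twist":0}]' | egrep 'pos|force'
python3 - <<'E'
from h import *
snap('scene','s27');snap('top','t27')
crop('s27',190,160,270,280,6,'s27a');crop('t27',270,130,350,220,8,'t27a')
E
```

```text
tool_pos: [0.6331, -0.0982, 0.1417]
force: [-0.4, -0.5, -0.2]
tool_pos: [0.6358, -0.0056, 0.1417]
force: [0.4, -0.3, 0.4]
tool_pos: [0.6351, -0.0081, 0.25]
force: [0.3, -0.4, -0.1]
```

View pics/s27a.png

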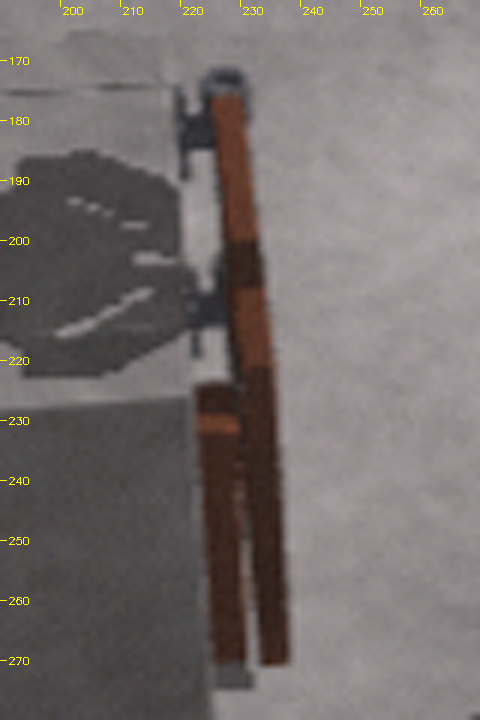

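View pics/t27a.png

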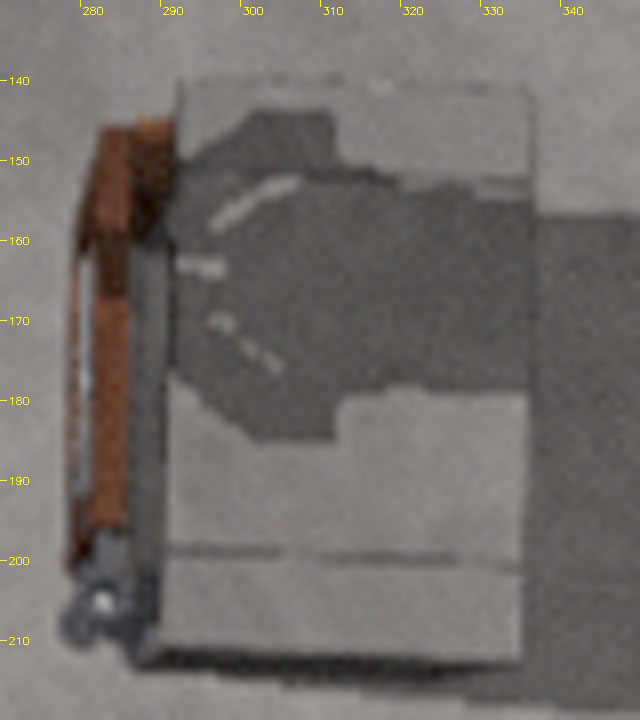

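View pics/s27.png

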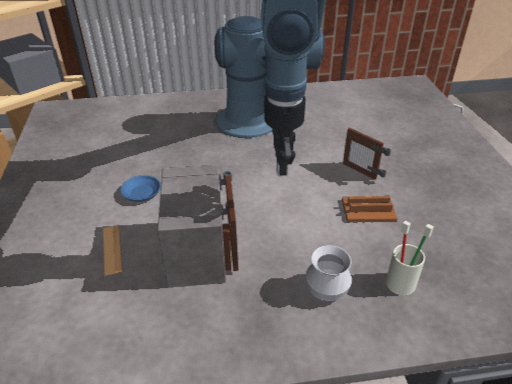

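```bash
python3 -c "
from workcell import arm
o=arm.observe();print(o['clock'],o['force'])
print(arm.finish_job())"
```

```text
38.8 [-0.50785425  0.05470516  0.19703576]
the job is handed in; nothing more can be done
None
```

The large shutter now hangs on both pins and is swung shut. I handed the job in at 38.8 s with the arm clear; `finish_job` gave no verdict.

**Finding the pins:** The wrist camera put the real pin axis at about (0.5017, -0.110). I lined the upper knuckle up to within about 0.5 mm by looking at the pin tip through its bore.

**Hanging it open:** Both knuckles went over the pins with no contact force until the shoulders. There the push reached about 7 N, at the expected height. I then let go gently.

**Shutting it:** The fingers pushed it round on its outer face until the stop was felt, at about 5 N. When I drew back, the free edge sprang off the stop and left a gap, estimated from the pictures at about 6 mm and 1–2° open. I pushed it again nearer the free edge at about 1.5 N and drew back slowly.

**Last checks:**
- **Shutter:** It hangs home and looks within about 1° of parallel, judged by eye, against the 5° limit. The lower free edge still stands a few millimetres off the stop, so it does not sit flat on it. I took only one set of pictures after the second push. I saw it at rest only after the first.
- **Bystanders:** The lota, saucer, comb and toothbrush holder look unmoved.
- **Forces:** The wrist never read more than about 7 N of contact. Shutter-to-niche force was not measured directly.

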